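# Pull a flat wear strip out from a low rack and lay it in the bundling cradle

### The job

Pick the yellow wear strip for the order: it lies flat between two lips on the lower board of the rack, so slide it forward until its front end sticks out past the front edge of the board, take hold of that end and lift the strip out without dropping it on the table. Then lay it flat on the bed of the blue cradle, between the side rails, pushed home so that its end touches the grey end stop, and let go. Leave the pulley, the red bin on the table and the steel collar where they stand.

Things in the scene. Friction and masses are not known exactly. Their poses are not given: they have to be found in the camera images.
- strip_center (a point): Centre (half-way up) of the loose yellow steel strip, a flat bar 130 long (its x) x 50 wide (its y) x 5 thick, about 0.25 kg (varies by a quarter). At first it lies on the rack's lower board along the rack's x axis, between the two lips, its front end 24 to 34 mm behind the board's front edge.
- rack_edge (a point): Middle of the front edge of the fixed rack's lower board, on its top, 120 mm above the table. x points level into the rack, away from the robot; y left along the edge; z up. Board 220 deep (x 0 to 220), 320 wide, 18 thick, open beneath. Two dark lips 8 high along its depth at y = +-29 to +-39; the lane between is 58 wide and open at both ends.
- shelf_edge (a point): Middle of the front lower edge of the slatted shelf over the board: 440 mm above the table, 75 behind the board's front edge; axes as rack_edge. Shelf 145 deep, red bins on it up to 510 high. Four posts 18 square at y = +-150, 10 and 135 behind this edge; front and back open. To reach the strip a tool must lean about 25 to 40 degrees and come in from the front.
- cradle_stop (a point): Foot of the grey end stop of the fixed blue cradle: middle of its face, at the height of the bed's top, 50 mm above the table. x points level away from the robot, square into the stop; y left; z up. The stop rises 35 above the bed. Side rails 12 high at y = +-33 to +-43, from x = -70 to 0: 66 mm between them.
- cradle_front (a point): Middle of the open front edge of the cradle's bed, on its top, 50 mm above the table, 80 in front of the stop; axes as cradle_stop. Bed 80 long, 86 wide, 10 thick. A strip laid home sticks out 50 mm in front of this edge. A foot plate 120 x 130 x 10 lies on the table below, reaching 30 mm in front of this edge.
- pulley_center (a point): Bystander: centre of a loose dark steel pulley lying flat, 68 diameter, 34 high, on the table beside the cradle.
- redbin_center (a point): Bystander: centre of a loose red open bin 130 x 90 x 60 high, on the table beside the cradle.
- collar_center (a point): Bystander: centre of a loose upright steel collar, 44 diameter, 30 high, standing on the lower board of the rack beside the lane.
There are look-alikes about, which are no part of the job. There is more than one size of the part that bears strip_center; the job needs the smaller.

How it is judged:
By the outcome, as a careful person would: the job done as asked, in the order asked, and still so for the second after the job is handed in, with the robot touching nothing.
It also fails if it takes over 72 s, if anything falls off the work surface, if the arm or the gripper's body presses on something with over 40 N, if the wrist force passes 120 N, or if a joint passes its speed limit or range.

### The arm

A 6-joint arm with a two-finger parallel gripper is mounted at the origin on the work surface. World frame = base frame: x ahead of the robot, y to its left, z up, the work surface at z = 0. Lengths are in m, angles in rad, forces in N, time in s.
With the tool pointing down it reaches from about 0.35 to 0.925 m from the base axis. Payload 6.4 kg.
Tool frame: the origin (TCP) lies at the centre of the arm's flange, where the gripper is bolted on; the fingertips stand 173 mm ahead of it and the grasp point (between the pads) lies 155 mm ahead of it; z points along the fingers, y is the direction in which the jaws open and shut (so a half turn about z gives the same grasp; the last joint's range is limited). The gripper opens to 85 mm and grips with 20 to 120 N. Pads are 22 mm wide; open, the fingers measure 114 mm over their backs; the gripper's body (76 mm by 85 mm) begins 54 mm behind the grasp point. The pads swing forward as they close: fully open they stand 13 mm farther back than shut.
Start: joints at [-1.481, 0.245, 1.558, -0, 1.339, -0.174], TCP at [0.169, -0.628, 0.405] pointing down, gripper open.
Joint ranges: [-3.13, 3.13], [-1.02, 2.26], [0.13, 2.54], [-0.95, 4.09], [0.21, 2.88], [-2.74, 2.74]. Speed limits (rad/s): [2.57, 2.57, 3.14, 3.14, 3.14, 3.14].

### API

Orientations are given as a 3x3 rotation matrix whose columns are the frame's x, y, z axes.
In Python, from bench import telemetry, cams, robot gives the robot as it stands. The module is installed in compiled form; this text tells all that it offers.
- The arm moves only by the tool servo_tool, never from a script. Its argument "deltas" is a list of rows, each an object of numbers: "gripper": the opening, from 0 (shut) to 1 (fully open); "dx", "dy", "dz": the shift along the tool's x, y, z in mm; "rx", "ry", "rz": the turn, a rotation vector about the tool's x, y, z in rad. A call has 1 to 20 rows; each row is the pose to reach, as a shift and turn from the pose commanded when the call began, along the tool's axes at that moment; what a row does not reach only later rows make up. A row lasts 1/12 s, in which the tool goes at most 41.7 mm and 7.16 degrees, less where a joint would pass 70% of its speed; a pose out of reach is approached as far as the arm can. A call with a gripper value outside its range is refused whole. The fingers move at their own pace and stop on an object; "force" is the grip in N (left out, the last holds). Time passes only in rows, so rows that repeat a pose let the fingers close. It gives the time, the measured TCP pose, the force and the opening at its end, in the units of the state.
- telemetry.get_state(): the state, without advancing time (a new reading comes with each control period).
- cams.read_camera(name): name is "side" or "top"; returns the picture (480x640x3 uint8, red, green, blue); there is no depth.
- cams.calibration(name): a dict with "camera_matrix" (3x3 intrinsics, pixels), "D" ([k1, k2, p1, p2, k3] as OpenCV has them; the pictures are not rectified), "world_from_camera" (4x4, takes a point from camera to world coordinates). Camera axes: x right, y down, z forward; pixel columns grow to the right and rows downward; lengths in m; the calibration is good to about 2 mm. A picture is of the moment at which its call begins. calibration takes no time and is no camera call.
- robot.finish_job(): hands the job in, once; it reports no verdict.
The state is a dict: "clock": time; "joint_positions": joint angles; "qd": joint speeds; "effort": joint torques, N m; "eef_pos": TCP position; "ee_rot": TCP orientation; "ft_force": force on the tool from outside, world axes, zero at the start; "moment": the same for the moment, N m; "gripper_width": finger opening in m.
Only numpy, scipy, OpenCV 4.12 (cv2) and the standard library are available. Lean on these libraries where they do the work, as an engineer would, in place of code of your own. Each camera call takes 0.05 s, during which the arm holds its last target.

## Working session

There is one attempt and no reset: what is moved stays moved. The work goes in short steps, Python scripts to look and compute and a tool call to move; the robot and the scene stay as the last step left them, time stands still between calls to the robot, and variables do not carry over. Pictures are saved under pics/ and viewed, and the job is handed in when it is done.

Besides the shell and the picture viewer there is one more tool, called after "Request:" as name(argument=value, ...) on one line, values as JSON. servo_tool: Moves the arm, as the interface text tells. Its arguments: {"type":"object","properties":{"deltas":{"type":"array","items":{"type":"object","properties":{"gripper":{"type":"number"},"dx":{"type":"number"},"dy":{"type":"number"},"dz":{"type":"number"},"rx":{"type":"number"},"ry":{"type":"number"},"rz":{"type":"number"}}}},"force":{"type":"number"}},"required":["deltas"]}

```bash
mkdir -p pics; ls; python3 - <<'E'
from bench import telemetry,cams,robot
import cv2,numpy as np
np.set_printoptions(precision=4,suppress=True)
for n in ['side','top']:
    im=cams.read_camera(n); cv2.imwrite(f'pics/{n}0.png',im[:,:,::-1])
    c=cams.calibration(n)
    for k in c: print(n,k,np.array(c[k]))
print(telemetry.get_state())
E
```

```text
pics
side camera_matrix [[577.4881   0.     316.8002]
 [  0.     577.4881 232.1766]
 [  0.       0.       1.    ]]
side D [-0.1149  0.      0.      0.      0.    ]
side world_from_camera [[ 0.9437 -0.2363  0.2316  0.2145]
 [-0.3308 -0.6875  0.6464 -0.7736]
 [ 0.0065 -0.6866 -0.727   1.1325]
 [ 0.      0.      0.      1.    ]]
top camera_matrix [[471.735    0.     324.4554]
 [  0.     471.735  239.8981]
 [  0.       0.       1.    ]]
top D [-0.0811  0.      0.      0.      0.    ]
top world_from_camera [[-0.0188 -0.9827  0.1844  0.35  ]
 [-0.9998  0.0181 -0.0055  0.0092]
 [ 0.0021 -0.1845 -0.9828  1.126 ]
 [ 0.      0.      0.      1.    ]]
{'clock': 0.1, 'joint_positions': array([-1.4811,  0.2458,  1.5589,  0.    ,  1.3387, -0.1741]), 'qd': array([ 0.0008, -0.0021, -0.003 ,  0.0009,  0.0003,  0.0007]), 'effort': array([ -0.0006, -43.0671, -32.7129,  -0.0001,   0.0028,  -0.    ]), 'eef_pos': array([ 0.1695, -0.6273,  0.4037]), 'ee_rot': array([[ 0.9654,  0.2607, -0.0001],
       [ 0.2607, -0.9654,  0.0018],
       [ 0.0003, -0.0017, -1.    ]]), 'ft_force': array([ 0.7322,  0.7232, -0.0893]), 'moment': array([-0.0208, -0.0126,  0.0053]), 'gripper_width': 0.08539802488857585}
```

View pics/side0.png

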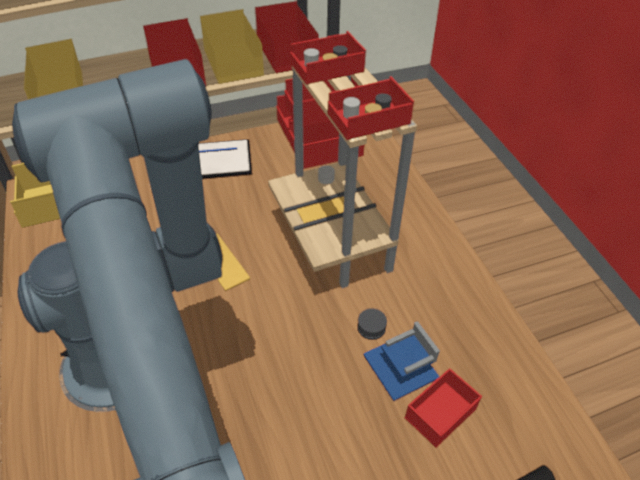

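View pics/top0.png

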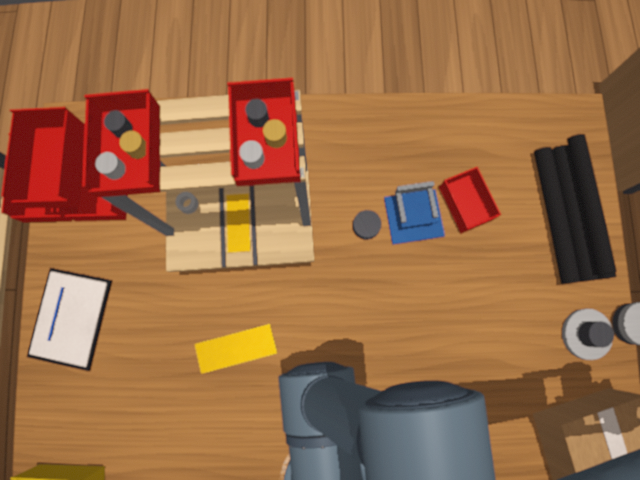

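Yellow candidates: the strip in the lane at top (238,222) / side (320,212), and a yellow bar on the table at top (236,348) / side (230,265). The yellow bins at the edges are not strips. The one between the lips fits the description, so I'll check it in crops.

```bash
python3 - <<'E'
import cv2
t=cv2.imread('pics/top0.png');s=cv2.imread('pics/side0.png')
cv2.imwrite('pics/t_rack.png',cv2.resize(t[170:280,155:320],None,fx=4.8,fy=4.8,interpolation=cv2.INTER_CUBIC))
cv2.imwrite('pics/t_cr.png',cv2.resize(t[160:260,345:505],None,fx=5,fy=5,interpolation=cv2.INTER_CUBIC))
cv2.imwrite('pics/s_rack.png',cv2.resize(s[160:280,260:410],None,fx=5,fy=5,interpolation=cv2.INTER_CUBIC))
cv2.imwrite('pics/s_cr.png',cv2.resize(s[300:450,345:495],None,fx=4,fy=4,interpolation=cv2.INTER_CUBIC))
E
```

```text
(no output)
```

View pics/t_rack.png

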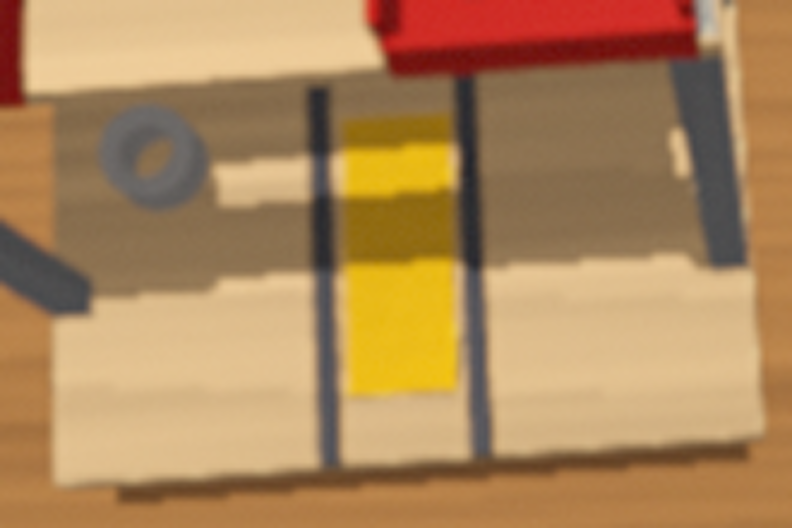

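View pics/t_cr.png

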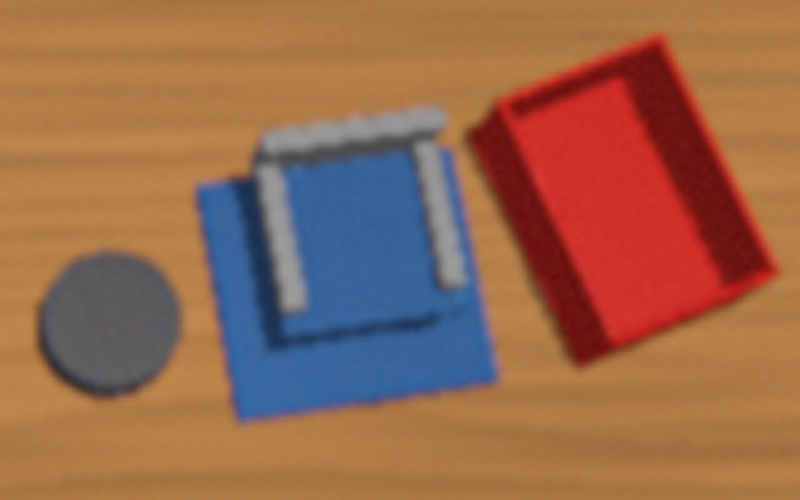

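View pics/s_rack.png

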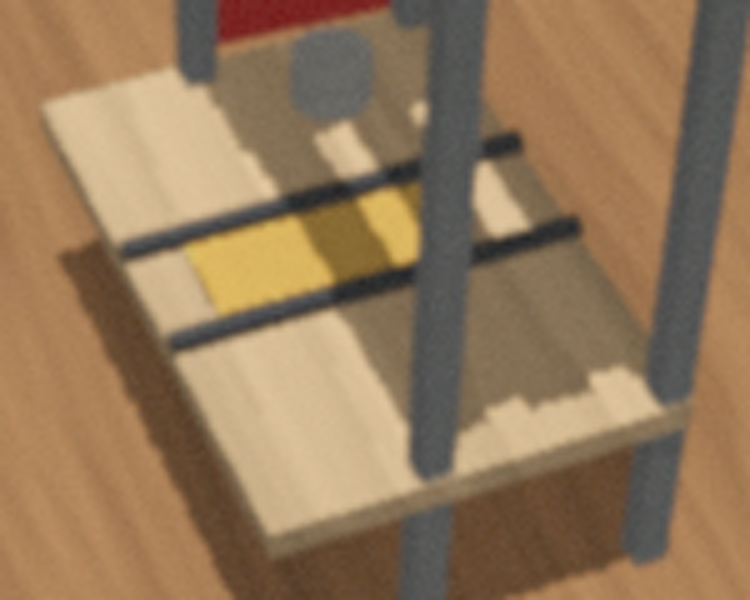

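View pics/s_cr.png

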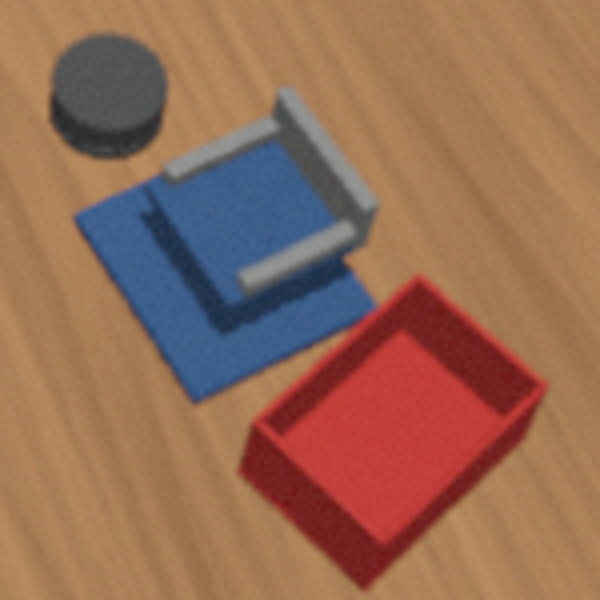

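```bash
cat > h.py <<'E'
import numpy as np,cv2
from scipy.optimize import least_squares
from bench import telemetry,cams
np.set_printoptions(precision=4,suppress=True)
C={n:cams.calibration(n) for n in('side','top')}
def proj(n,P):
    c=C[n];T=np.linalg.inv(np.array(c['world_from_camera']))
    return cv2.projectPoints(np.array(P,float).reshape(-1,3),cv2.Rodrigues(T[:3,:3])[0],T[:3,3],np.array(c['camera_matrix']),np.array(c['D']))[0].reshape(-1,2)
def full(p,s,o): return (np.array(p,float)+.5)/s-.5+np.array(o)
def ray(n,p):
    c=C[n];T=np.array(c['world_from_camera'])
    u=cv2.undistortPoints(np.array([[p]],float),np.array(c['camera_matrix']),np.array(c['D']))[0,0]
    return T[:3,3],T[:3,:3]@np.array([*u,1])
def onz(n,p,z):
    o,d=ray(n,p);return o+d*(z-o[2])/d[2]
def fit(obs,x0,zfree=True):
    def W(q,m):
        c,s=np.cos(q[3]),np.sin(q[3]);m=np.array(m)/1000
        return np.array([q[0]+c*m[0]-s*m[1],q[1]+s*m[0]+c*m[1],q[2]+m[2]])
    def r(q):
        q=q.copy()
        if not zfree:q[2]=x0[2]
        return np.concatenate([proj(n,W(q,m))[0]-p for n,m,p in obs])
    s=least_squares(r,x0,loss='soft_l1');return s.x,r(s.x).reshape(-1,2)
E
cat > m1.py <<'E'
from h import *
T=lambda p:full(p,4.8,(155,170));S=lambda p:full(p,5,(260,160))
rk=[('top',(0,160,0),T((55,487))),('top',(0,-160,0),T((765,437))),('top',(0,34,8),T((330,466))),('top',(0,-34,8),T((481,457))),
('side',(0,160,0),S((43,103))),('side',(0,-160,0),S((270,545))),('side',(220,-160,0),S((690,405))),('side',(0,34,8),S((123,248))),('side',(0,-34,8),S((174,341)))]
q,r=fit(rk,[.75,.2,.12,0.]);print('rack',q);print(r)
st=[('top',(-65,25,2.5),T((349,396))),('top',(-65,-25,2.5),T((457,390))),('top',(65,25,2.5),T((343,121))),('top',(65,-25,2.5),T((449,115))),
('side',(-65,25,2.5),S((187,246))),('side',(-65,-25,2.5),S((216,313)))]
q2,r=fit(st,[.8,.2,.12,0.]);print('strip',q2);print(r)
c,s=np.cos(q[3]),np.sin(q[3]);d=q2[:2]-q[:2];print('strip in rack',c*d[0]+s*d[1],-s*d[0]+c*d[1])
T=lambda p:full(p,5,(345,160));S=lambda p:full(p,4,(345,300))
# cradle frame: stop foot; foot plate x -110..10? 
cr=[('top',(-70,38,12),T((293,308))),('top',(-70,-38,12),T((455,286))),('top',(-110,65,-40),T((240,420))),('top',(-110,-65,-40),T((498,382))),
('side',(-110,65,-40),S((77,215))),('side',(-110,-65,-40),S((197,402))),('side',(-70,38,12),S((172,173))),('side',(-70,-38,12),S((245,281)))]
q,r=fit(cr,[.9,-.2,.05,0.]);print('cradle',q);print(r)
E
python3 m1.py
```

```text
rack [0.4855 0.1874 0.1177 0.0514]
[[ 0.4337 -0.2194]
 [-0.262   0.1823]
 [-0.025  -0.2018]
 [ 0.1048 -0.4761]
 [-0.3858  0.5566]
 [-0.3766 -1.4596]
 [ 0.8705  0.0511]
 [-0.1777  0.3442]
 [-0.7342  0.0277]]
strip [0.58   0.1919 0.122  0.0369]
[[-0.4609  0.3985]
 [ 0.1278  0.3996]
 [-0.1592 -0.3686]
 [ 0.2969 -0.3859]
 [-0.5071  0.1216]
 [ 0.7161  0.0885]]
strip in rack 0.09465848472539544 -0.0002914847042563085
cradle [ 0.666  -0.2105  0.0466  0.1291]
[[ 0.4726 -0.2331]
 [-0.0968 -0.4476]
 [-0.5265 -0.2505]
 [ 0.2569 -0.3898]
 [-0.4276 -0.1935]
 [-0.1906  0.0133]
 [-0.5003  0.0882]
 [-0.0628  0.4757]]
```

The lane bar is the job strip: its aspect is about 2.55, it measures 130x50, and its front end sits 30 mm behind the edge. The table bar at (236,348) is the larger look-alike. Next I'll plan the moves.

```bash
cat > plan.py <<'E'
from h import *
from scipy.spatial.transform import Rotation as Ro
RK=(np.array([.4855,.1874,.1200]),.047); CR=(np.array([.666,-.2105,.050]),.129)
def fr(f):
    o,a=f;c,s=np.cos(a),np.sin(a);return o,np.array([[c,-s,0],[s,c,0],[0,0,1.]])
def tgt(f,p,lean,L):
    "TCP pose so the point L mm ahead of TCP is at p (mm, frame f)"
    o,A=fr(f);s,c=np.sin(lean),np.cos(lean)
    R=A@np.array([[c,0,s],[0,-1,0],[s,0,-c]])
    return o+A@(np.array(p)/1000)-R[:,2]*L/1000,R
def delta(P,R,P0=None,R0=None):
    if P0 is None:
        st=telemetry.get_state();P0,R0=st['eef_pos'],st['ee_rot']
    return np.round(R0.T@(P-P0)*1000,1),np.round(Ro.from_matrix(R0.T@R).as_rotvec(),4)
E
python3 - <<'E'
from plan import *
_,R=tgt(RK,(0,0,0),0,0)
print(delta(np.array([.42,-.25,.42]),R)); print(delta(np.array([.38,.17,.42]),R))
E
```

```text
(array([ 340.2, -299. ,  -15.7]), array([-0.0018, -0.0001,  0.2168]))
(array([ 411.1, -714.9,  -14.9]), array([-0.0018, -0.0001,  0.2168]))
```

Request:
servo_tool(deltas=[{"dx":340,"dy":-299,"dz":-16,"rz":0.217,"gripper":0},{"dx":340,"dy":-299,"dz":-16,"rz":0.217,"gripper":0},{"dx":340,"dy":-299,"dz":-16,"rz":0.217,"gripper":0},{"dx":340,"dy":-299,"dz":-16,"rz":0.217,"gripper":0},{"dx":340,"dy":-299,"dz":-16,"rz":0.217,"gripper":0},{"dx":340,"dy":-299,"dz":-16,"rz":0.217,"gripper":0},{"dx":340,"dy":-299,"dz":-16,"rz":0.217,"gripper":0},{"dx":340,"dy":-299,"dz":-16,"rz":0.217,"gripper":0},{"dx":340,"dy":-299,"dz":-16,"rz":0.217,"gripper":0},{"dx":340,"dy":-299,"dz":-16,"rz":0.217,"gripper":0},{"dx":340,"dy":-299,"dz":-16,"rz":0.217,"gripper":0},{"dx":340,"dy":-299,"dz":-16,"rz":0.217,"gripper":0},{"dx":340,"dy":-299,"dz":-16,"rz":0.217,"gripper":0},{"dx":340,"dy":-299,"dz":-16,"rz":0.217,"gripper":0}])

```text
validation failed for argument at $.de...
```

```bash
python3 - <<'E'
from plan import *
P,R=tgt(RK,(0,0,0),0,0)
print(delta(np.array([.38,.17,.42]),R))
P,R=tgt(RK,(-60,0,80),.49,173);print(P)
print(delta(P,R)); 
E
```

```text
(array([ 411.1, -714.9,  -14.9]), array([-0.0018, -0.0001,  0.2168]))
[0.3442 0.1808 0.3526]
(array([ 379.4, -734.4,   52.4]), array([-0.0549,  0.4879,  0.212 ]))
```

Request:
servo_tool(deltas=[{"dx":30.0,"dy":-25.0,"dz":-2.0,"rx":0.0,"ry":0.0,"rz":0.02,"gripper":0.0}])

```text
clock: 0.18
eef_pos: [0.1892, -0.598, 0.4053]
ee_rot: [[0.972, 0.236, -0.001], [0.236, -0.972, -0.0], [-0.001, -0.0, -1.0]]
ft_force: [0.9, 0.9, 0.7]
gripper_width: 0.0753
```

Request:
servo_tool(deltas=[{"dx":310.0,"dy":-280.0,"dz":-14.0,"rx":0.0,"ry":0.0,"rz":0.19,"gripper":0.0},{"dx":310.0,"dy":-280.0,"dz":-14.0,"rx":0.0,"ry":0.0,"rz":0.19,"gripper":0.0},{"dx":310.0,"dy":-280.0,"dz":-14.0,"rx":0.0,"ry":0.0,"rz":0.19,"gripper":0.0},{"dx":310.0,"dy":-280.0,"dz":-14.0,"rx":0.0,"ry":0.0,"rz":0.19,"gripper":0.0},{"dx":310.0,"dy":-280.0,"dz":-14.0,"rx":0.0,"ry":0.0,"rz":0.19,"gripper":0.0},{"dx":310.0,"dy":-280.0,"dz":-14.0,"rx":0.0,"ry":0.0,"rz":0.19,"gripper":0.0},{"dx":310.0,"dy":-280.0,"dz":-14.0,"rx":0.0,"ry":0.0,"rz":0.19,"gripper":0.0},{"dx":310.0,"dy":-280.0,"dz":-14.0,"rx":0.0,"ry":0.0,"rz":0.19,"gripper":0.0},{"dx":310.0,"dy":-280.0,"dz":-14.0,"rx":0.0,"ry":0.0,"rz":0.19,"gripper":0.0},{"dx":310.0,"dy":-280.0,"dz":-14.0,"rx":0.0,"ry":0.0,"rz":0.19,"gripper":0.0},{"dx":310.0,"dy":-280.0,"dz":-14.0,"rx":0.0,"ry":0.0,"rz":0.19,"gripper":0.0},{"dx":310.0,"dy":-280.0,"dz":-14.0,"rx":0.0,"ry":0.0,"rz":0.19,"gripper":0.0}])

```text
clock: 1.18
eef_pos: [0.426, -0.2471, 0.4205]
ee_rot: [[0.998, 0.058, -0.0], [0.058, -0.998, 0.0], [-0.0, -0.0, -1.0]]
ft_force: [-0.5, 0.0, -1.0]
gripper_width: 0.0002
```

```bash
python3 - <<'E'
from plan import *
P,R=tgt(RK,(-60,0,80),.49,173)
print(delta(P,R),telemetry.get_state()['joint_positions']) 
E
```

```text
(array([ -56.7, -431.9,   67.9]), array([-0.0029,  0.4903,  0.011 ])) [-0.7562 -0.1473  1.9358 -0.0002  1.3534  0.7564]
```

Request:
servo_tool(deltas=[{"dx":-57.0,"dy":-432.0,"dz":68.0,"rx":-0.003,"ry":0.49,"rz":0.011,"gripper":0.0},{"dx":-57.0,"dy":-432.0,"dz":68.0,"rx":-0.003,"ry":0.49,"rz":0.011,"gripper":0.0},{"dx":-57.0,"dy":-432.0,"dz":68.0,"rx":-0.003,"ry":0.49,"rz":0.011,"gripper":0.0},{"dx":-57.0,"dy":-432.0,"dz":68.0,"rx":-0.003,"ry":0.49,"rz":0.011,"gripper":0.0},{"dx":-57.0,"dy":-432.0,"dz":68.0,"rx":-0.003,"ry":0.49,"rz":0.011,"gripper":0.0},{"dx":-57.0,"dy":-432.0,"dz":68.0,"rx":-0.003,"ry":0.49,"rz":0.011,"gripper":0.0},{"dx":-57.0,"dy":-432.0,"dz":68.0,"rx":-0.003,"ry":0.49,"rz":0.011,"gripper":0.0},{"dx":-57.0,"dy":-432.0,"dz":68.0,"rx":-0.003,"ry":0.49,"rz":0.011,"gripper":0.0},{"dx":-57.0,"dy":-432.0,"dz":68.0,"rx":-0.003,"ry":0.49,"rz":0.011,"gripper":0.0},{"dx":-57.0,"dy":-432.0,"dz":68.0,"rx":-0.003,"ry":0.49,"rz":0.011,"gripper":0.0},{"dx":-57.0,"dy":-432.0,"dz":68.0,"rx":-0.003,"ry":0.49,"rz":0.011,"gripper":0.0},{"dx":-57.0,"dy":-432.0,"dz":68.0,"rx":-0.003,"ry":0.49,"rz":0.011,"gripper":0.0},{"dx":-57.0,"dy":-432.0,"dz":68.0,"rx":-0.003,"ry":0.49,"rz":0.011,"gripper":0.0},{"dx":-57.0,"dy":-432.0,"dz":68.0,"rx":-0.003,"ry":0.49,"rz":0.011,"gripper":0.0}])

```text
clock: 2.35
eef_pos: [0.3455, 0.1784, 0.3527]
ee_rot: [[0.882, 0.041, 0.47], [0.037, -0.999, 0.019], [0.47, 0.001, -0.882]]
ft_force: [0.0, -0.3, 0.4]
gripper_width: 0.0003
```

```bash
python3 - <<'E'
from plan import *
P,R=tgt(RK,(-60,0,80),.49,173)
st=telemetry.get_state();print(delta(P,R),st['joint_positions']) 
P,R=tgt(RK,(95,0,35),.49,173)
print(delta(P,R)) 
for n in('side','top'):cv2.imwrite(f'pics/{n}1.png',cams.read_camera(n)[:,:,::-1])
E
```

```text
(array([-1. , -2.4, -0.5]), array([ 0.0036,  0.0002, -0.005 ])) [ 0.199  -0.4719  2.3277 -0.104   0.804   1.7824]
(array([114.6,  -3.4, 112.1]), array([ 0.0036,  0.0002, -0.005 ]))
```

View pics/side1.png

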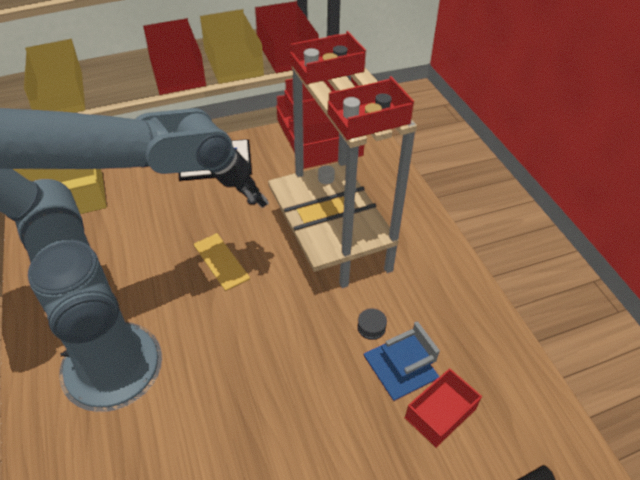

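View pics/top1.png

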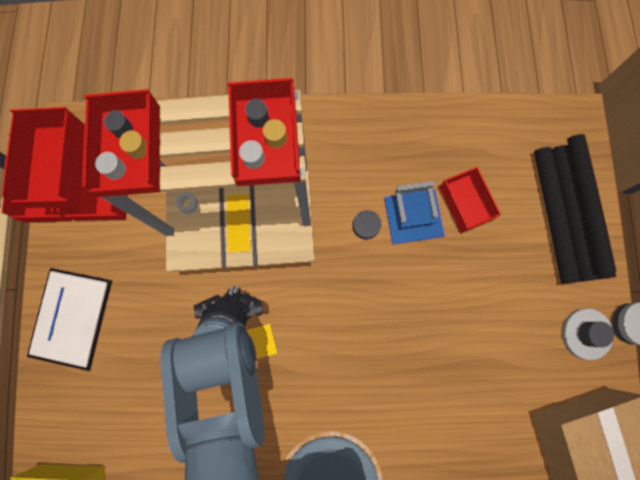

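Request:
servo_tool(deltas=[{"dx":58.0,"dy":-2.0,"dz":56.0,"rx":0.003,"ry":0.0,"rz":-0.005,"gripper":0.0},{"dx":90.0,"dy":-3.0,"dz":88.0,"rx":0.003,"ry":0.0,"rz":-0.005,"gripper":0.0},{"dx":115.0,"dy":-3.0,"dz":112.0,"rx":0.003,"ry":0.0,"rz":-0.005,"gripper":0.0},{"dx":115.0,"dy":-3.0,"dz":112.0,"rx":0.003,"ry":0.0,"rz":-0.005,"gripper":0.0},{"dx":115.0,"dy":-3.0,"dz":112.0,"rx":0.003,"ry":0.0,"rz":-0.005,"gripper":0.0},{"dx":115.0,"dy":-3.0,"dz":112.0,"rx":0.003,"ry":0.0,"rz":-0.005,"gripper":0.0},{"dx":115.0,"dy":-3.0,"dz":112.0,"rx":0.003,"ry":0.0,"rz":-0.005,"gripper":0.0},{"dx":115.0,"dy":-3.0,"dz":112.0,"rx":0.003,"ry":0.0,"rz":-0.005,"gripper":0.0}])

```text
clock: 3.12
eef_pos: [0.4985, 0.1881, 0.3089]
ee_rot: [[0.881, 0.047, 0.471], [0.042, -0.999, 0.022], [0.472, -0.0, -0.882]]
ft_force: [-0.4, 0.4, -0.2]
gripper_width: -0.0001
```

```bash
python3 - <<'E'
from plan import *
for z in (35,20,5,0):
  P,R=tgt(RK,(95,0,z),.49,173);print(z,delta(P,R)) 
for n in('side','top'):
  im=cams.read_camera(n)[:,:,::-1]; c=im[130:280,230:430] if n=='side' else im[160:310,150:350]
  cv2.imwrite(f'pics/{n}2.png',cv2.resize(c,None,fx=4,fy=4,interpolation=cv2.INTER_CUBIC))
E
```

```text
35 (array([-0. ,  0.1,  1.4]), array([-0.0003, -0.0014,  0.0002]))
20 (array([-7.1,  0.1, 14.6]), array([-0.0003, -0.0014,  0.0002]))
5 (array([-14.2,   0.1,  27.8]), array([-0.0003, -0.0014,  0.0002]))
0 (array([-16.6,   0.1,  32.2]), array([-0.0003, -0.0014,  0.0002]))
```

View pics/side2.png

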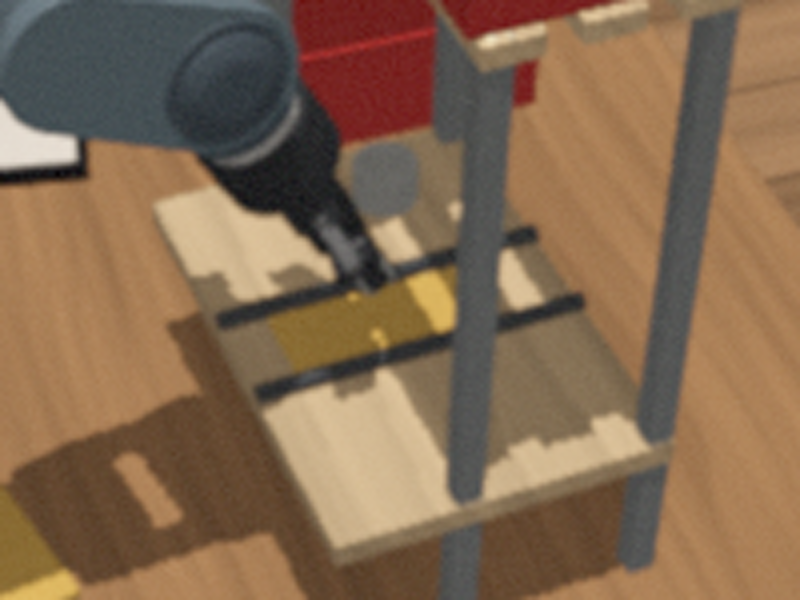

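View pics/top2.png

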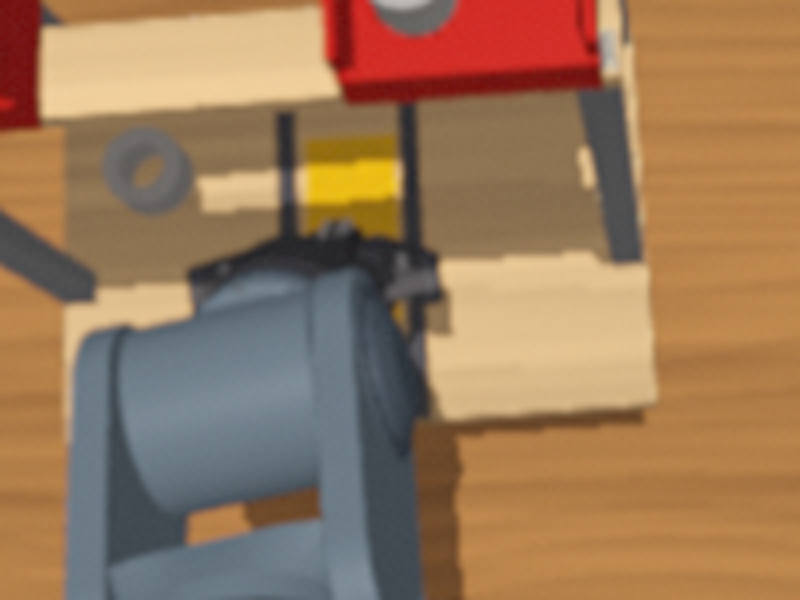

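Request:
servo_tool(deltas=[{"dx":-5.0,"dy":0.0,"dz":10.0,"rx":0.0,"ry":0.0,"rz":0.0,"gripper":0.0},{"dx":-8.0,"dy":0.0,"dz":16.0,"rx":0.0,"ry":0.0,"rz":0.0,"gripper":0.0},{"dx":-9.9,"dy":0.0,"dz":18.5,"rx":0.0,"ry":0.0,"rz":0.0,"gripper":0.0},{"dx":-9.9,"dy":0.0,"dz":18.5,"rx":0.0,"ry":0.0,"rz":0.0,"gripper":0.0},{"dx":-9.9,"dy":0.0,"dz":18.5,"rx":0.0,"ry":0.0,"rz":0.0,"gripper":0.0}])

```text
clock: 3.63
eef_pos: [0.4986, 0.1889, 0.2865]
ee_rot: [[0.882, 0.049, 0.469], [0.043, -0.999, 0.023], [0.47, 0.0, -0.883]]
ft_force: [-0.7, 0.7, -0.2]
gripper_width: -0.0003
```

Request:
servo_tool(deltas=[{"dx":-0.5,"dy":0.0,"dz":0.9,"rx":0.0,"ry":0.0,"rz":0.0,"gripper":0.0},{"dx":-1.0,"dy":0.0,"dz":1.8,"rx":0.0,"ry":0.0,"rz":0.0,"gripper":0.0},{"dx":-1.0,"dy":0.0,"dz":1.8,"rx":0.0,"ry":0.0,"rz":0.0,"gripper":0.0},{"dx":-1.0,"dy":0.0,"dz":1.8,"rx":0.0,"ry":0.0,"rz":0.0,"gripper":0.0}])

```text
clock: 3.97
eef_pos: [0.4989, 0.1889, 0.285]
ee_rot: [[0.881, 0.048, 0.47], [0.043, -0.999, 0.023], [0.471, -0.0, -0.882]]
ft_force: [-0.6, -0.4, -0.3]
gripper_width: -0.0
```

Request:
servo_tool(deltas=[{"dx":-0.5,"dy":0.0,"dz":0.9,"rx":0.0,"ry":0.0,"rz":0.0,"gripper":0.0},{"dx":-1.0,"dy":0.0,"dz":1.8,"rx":0.0,"ry":0.0,"rz":0.0,"gripper":0.0},{"dx":-1.0,"dy":0.0,"dz":1.8,"rx":0.0,"ry":0.0,"rz":0.0,"gripper":0.0},{"dx":-1.0,"dy":0.0,"dz":1.8,"rx":0.0,"ry":0.0,"rz":0.0,"gripper":0.0}])

```text
clock: 4.3
eef_pos: [0.4988, 0.1888, 0.2828]
ee_rot: [[0.881, 0.048, 0.47], [0.043, -0.999, 0.023], [0.47, -0.0, -0.882]]
ft_force: [-0.2, 0.3, 0.3]
gripper_width: -0.0
```

Request:
servo_tool(deltas=[{"dx":-0.5,"dy":0.0,"dz":0.9,"rx":0.0,"ry":0.0,"rz":0.0,"gripper":0.0},{"dx":-0.8,"dy":0.0,"dz":1.4,"rx":0.0,"ry":0.0,"rz":0.0,"gripper":0.0},{"dx":-0.8,"dy":0.0,"dz":1.4,"rx":0.0,"ry":0.0,"rz":0.0,"gripper":0.0}])

```text
clock: 4.55
eef_pos: [0.4989, 0.1889, 0.2816]
ee_rot: [[0.881, 0.048, 0.471], [0.043, -0.999, 0.023], [0.471, -0.0, -0.882]]
ft_force: [-0.3, -0.4, 2.9]
gripper_width: -0.0001
```

Request:
servo_tool(deltas=[{"dx":-0.25,"dy":0.0,"dz":0.45,"rx":0.0,"ry":0.0,"rz":0.0,"gripper":0.0},{"dx":-0.25,"dy":0.0,"dz":0.45,"rx":0.0,"ry":0.0,"rz":0.0,"gripper":0.0},{"dx":-0.25,"dy":0.0,"dz":0.45,"rx":0.0,"ry":0.0,"rz":0.0,"gripper":0.0}])

```text
clock: 4.8
eef_pos: [0.499, 0.1889, 0.2815]
ee_rot: [[0.881, 0.048, 0.471], [0.043, -0.999, 0.023], [0.471, 0.0, -0.882]]
ft_force: [-3.7, -1.4, 5.5]
gripper_width: -0.0003
```

Request:
servo_tool(deltas=[{"dx":-0.7,"dy":0.0,"dz":1.3,"rx":0.0,"ry":0.0,"rz":0.0,"gripper":0.0},{"dx":-0.7,"dy":0.0,"dz":1.3,"rx":0.0,"ry":0.0,"rz":0.0,"gripper":0.0},{"dx":-2.5,"dy":0.0,"dz":0.4,"rx":0.0,"ry":0.0,"rz":0.0,"gripper":0.0},{"dx":-4.2,"dy":0.0,"dz":-0.6,"rx":0.0,"ry":0.0,"rz":0.0,"gripper":0.0},{"dx":-6.0,"dy":0.0,"dz":-1.5,"rx":0.0,"ry":0.0,"rz":0.0,"gripper":0.0},{"dx":-7.7,"dy":0.0,"dz":-2.5,"rx":0.0,"ry":0.0,"rz":0.0,"gripper":0.0},{"dx":-9.5,"dy":0.0,"dz":-3.4,"rx":0.0,"ry":0.0,"rz":0.0,"gripper":0.0}])

```text
clock: 5.38
eef_pos: [0.49, 0.1885, 0.2811]
ee_rot: [[0.878, 0.048, 0.475], [0.042, -0.999, 0.024], [0.476, -0.001, -0.879]]
ft_force: [4.3, 0.2, 5.8]
gripper_width: -0.0001
```

```bash
python3 - <<'E'
from plan import *
for n in('side','top'):
  im=cams.read_camera(n)[:,:,::-1]; c=im[130:280,230:430] if n=='side' else im[160:310,150:350]
  cv2.imwrite(f'pics/{n}3.png',cv2.resize(c,None,fx=4,fy=4,interpolation=cv2.INTER_CUBIC))
E
```

```text
(no output)
```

View pics/side3.png

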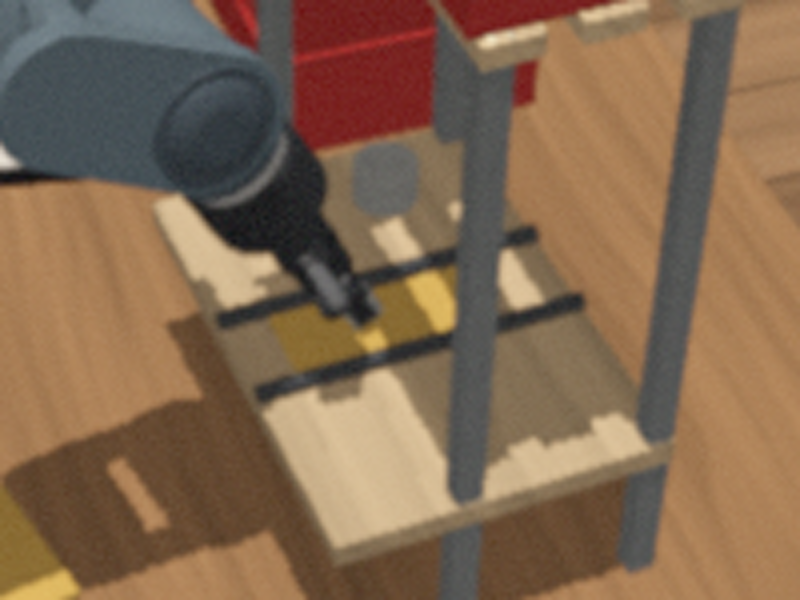

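The strip front is still at (270,318) in the crop, so the finger slipped. I'll press harder.

Request:
servo_tool(deltas=[{"dx":-0.7,"dy":0.0,"dz":1.3,"rx":0.0,"ry":0.0,"rz":0.0,"gripper":0.0},{"dx":-1.4,"dy":0.0,"dz":2.6,"rx":0.0,"ry":0.0,"rz":0.0,"gripper":0.0},{"dx":-1.4,"dy":0.0,"dz":2.6,"rx":0.0,"ry":0.0,"rz":0.0,"gripper":0.0}])

```text
clock: 5.73
eef_pos: [0.4902, 0.1887, 0.2806]
ee_rot: [[0.878, 0.049, 0.475], [0.043, -0.999, 0.023], [0.476, 0.0, -0.88]]
ft_force: [-14.5, -3.9, 27.8]
gripper_width: -0.0001
```

Request:
servo_tool(deltas=[{"dx":-2.0,"dy":0.0,"dz":-0.5,"rx":0.0,"ry":0.0,"rz":0.0,"gripper":0.0},{"dx":-4.0,"dy":0.0,"dz":-1.5,"rx":0.0,"ry":0.0,"rz":0.0,"gripper":0.0},{"dx":-6.0,"dy":0.0,"dz":-2.5,"rx":0.0,"ry":0.0,"rz":0.0,"gripper":0.0},{"dx":-8.0,"dy":0.0,"dz":-3.5,"rx":0.0,"ry":0.0,"rz":0.0,"gripper":0.0}])

```text
clock: 6.07
eef_pos: [0.4831, 0.1882, 0.2803]
ee_rot: [[0.874, 0.049, 0.483], [0.042, -0.999, 0.025], [0.484, -0.002, -0.875]]
ft_force: [9.0, 0.4, 10.2]
gripper_width: 0.0001
```

```bash
python3 - <<'E'
from plan import *
for n in('side','top'):
  im=cams.read_camera(n)[:,:,::-1]; c=im[130:280,230:430] if n=='side' else im[160:310,150:350]
  cv2.imwrite(f'pics/{n}4.png',cv2.resize(c,None,fx=4,fy=4,interpolation=cv2.INTER_CUBIC))
E
```

```text
(no output)
```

View pics/side4.png

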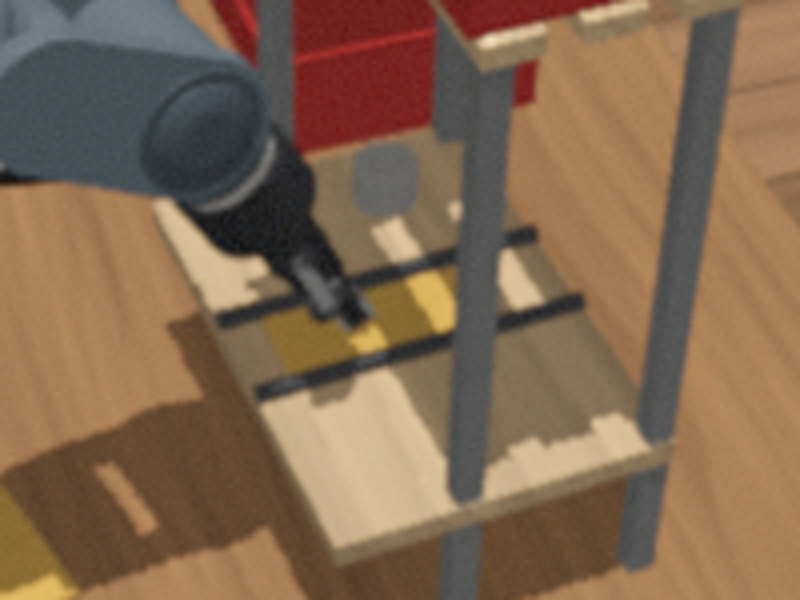

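It moves now. Continuing with a slight downward bias.

Request:
servo_tool(deltas=[{"dx":-2.2,"dy":0.0,"dz":-0.2,"rx":0.0,"ry":0.0,"rz":0.0,"gripper":0.0},{"dx":-4.5,"dy":0.0,"dz":-0.9,"rx":0.0,"ry":0.0,"rz":0.0,"gripper":0.0},{"dx":-6.7,"dy":0.0,"dz":-2.0,"rx":0.0,"ry":0.0,"rz":0.0,"gripper":0.0},{"dx":-8.9,"dy":0.0,"dz":-3.1,"rx":0.0,"ry":0.0,"rz":0.0,"gripper":0.0},{"dx":-11.0,"dy":0.0,"dz":-4.2,"rx":0.0,"ry":0.0,"rz":0.0,"gripper":0.0},{"dx":-13.2,"dy":0.0,"dz":-5.2,"rx":0.0,"ry":0.0,"rz":0.0,"gripper":0.0}])

```text
clock: 6.67
eef_pos: [0.47, 0.1877, 0.2799]
ee_rot: [[0.872, 0.049, 0.487], [0.042, -0.999, 0.026], [0.487, -0.002, -0.873]]
ft_force: [9.2, 1.3, 13.6]
gripper_width: 0.0003
```

```bash
python3 - <<'E'
from plan import *
for n in['side']:
  im=cams.read_camera(n)[:,:,::-1]; c=im[130:280,230:430] if n=='side' else im[160:310,150:350]
  cv2.imwrite(f'pics/{n}5.png',cv2.resize(c,None,fx=4,fy=4,interpolation=cv2.INTER_CUBIC))
E
```

```text
(no output)
```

View pics/side5.png

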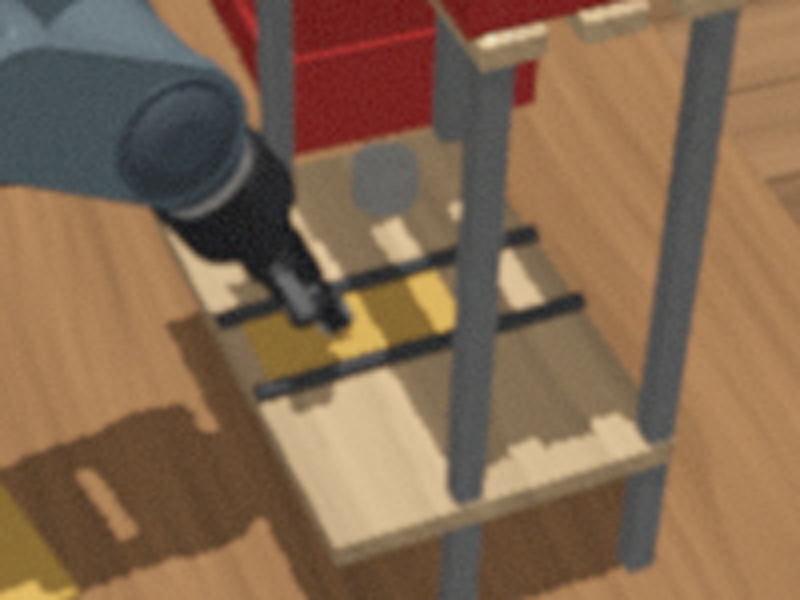

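Request:
servo_tool(deltas=[{"dx":-2.65,"dy":0.0,"dz":-1.4,"rx":0.0,"ry":0.0,"rz":0.0,"gripper":0.0},{"dx":-5.3,"dy":0.0,"dz":-2.8,"rx":0.0,"ry":0.0,"rz":0.0,"gripper":0.0},{"dx":-8.0,"dy":0.0,"dz":-4.2,"rx":0.0,"ry":0.0,"rz":0.0,"gripper":0.0},{"dx":-10.6,"dy":0.0,"dz":-5.6,"rx":0.0,"ry":0.0,"rz":0.0,"gripper":0.0},{"dx":-13.2,"dy":0.0,"dz":-7.0,"rx":0.0,"ry":0.0,"rz":0.0,"gripper":0.0},{"dx":-16.0,"dy":0.0,"dz":-8.4,"rx":0.0,"ry":0.0,"rz":0.0,"gripper":0.0},{"dx":-18.5,"dy":0.0,"dz":-9.8,"rx":0.0,"ry":0.0,"rz":0.0,"gripper":0.0}])

```text
clock: 7.3
eef_pos: [0.4491, 0.1867, 0.2799]
ee_rot: [[0.872, 0.049, 0.487], [0.042, -0.999, 0.026], [0.488, -0.002, -0.873]]
ft_force: [8.7, 0.6, 13.5]
gripper_width: -0.0001
```

Request:
servo_tool(deltas=[{"dx":-2.65,"dy":0.0,"dz":-1.4,"rx":0.0,"ry":0.0,"rz":0.0,"gripper":0.0},{"dx":-5.3,"dy":0.0,"dz":-2.8,"rx":0.0,"ry":0.0,"rz":0.0,"gripper":0.0},{"dx":-8.0,"dy":0.0,"dz":-4.2,"rx":0.0,"ry":0.0,"rz":0.0,"gripper":0.0},{"dx":-10.6,"dy":0.0,"dz":-5.6,"rx":0.0,"ry":0.0,"rz":0.0,"gripper":0.0},{"dx":-13.2,"dy":0.0,"dz":-7.0,"rx":0.0,"ry":0.0,"rz":0.0,"gripper":0.0}])

```text
clock: 7.72
eef_pos: [0.4342, 0.186, 0.2799]
ee_rot: [[0.872, 0.049, 0.487], [0.042, -0.999, 0.026], [0.488, -0.002, -0.873]]
ft_force: [8.3, -0.1, 14.0]
gripper_width: -0.0005
```

```bash
python3 - <<'E'
from plan import *
for n in['side']:
  im=cams.read_camera(n)[:,:,::-1]; c=im[130:280,230:430] if n=='side' else im[160:310,150:350]
  cv2.imwrite(f'pics/{n}6.png',cv2.resize(c,None,fx=4,fy=4,interpolation=cv2.INTER_CUBIC))
E
```

```text
(no output)
```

View pics/side6.png

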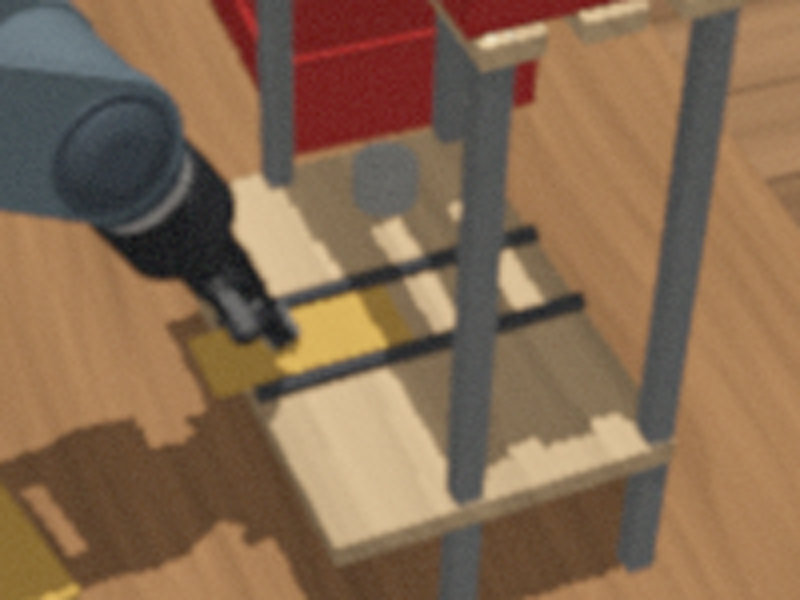

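The strip end now sticks out about 22 mm (crop (190,345)-(215,395)). I'll drag about 13 mm more, then lift off.

Request:
servo_tool(deltas=[{"dx":-2.65,"dy":0.0,"dz":-1.4,"rx":0.0,"ry":0.0,"rz":0.0,"gripper":0.0},{"dx":-5.3,"dy":0.0,"dz":-2.8,"rx":0.0,"ry":0.0,"rz":0.0,"gripper":0.0},{"dx":-8.0,"dy":0.0,"dz":-4.2,"rx":0.0,"ry":0.0,"rz":0.0,"gripper":0.0},{"dx":-11.5,"dy":0.0,"dz":-6.1,"rx":0.0,"ry":0.0,"rz":0.0,"gripper":0.0},{"dx":-11.5,"dy":0.0,"dz":-6.1,"rx":0.0,"ry":0.0,"rz":0.0,"gripper":0.0}])

```text
clock: 8.18
eef_pos: [0.4209, 0.1854, 0.2798]
ee_rot: [[0.872, 0.049, 0.487], [0.042, -0.999, 0.026], [0.487, -0.002, -0.873]]
ft_force: [6.3, 0.1, 15.9]
gripper_width: -0.0002
```

Request:
servo_tool(deltas=[{"dx":2.4,"dy":0.0,"dz":-4.4,"rx":0.0,"ry":0.0,"rz":0.0,"gripper":0.0},{"dx":4.9,"dy":0.0,"dz":-8.7,"rx":0.0,"ry":0.0,"rz":0.0,"gripper":0.0},{"dx":-10.0,"dy":0.0,"dz":-45.0,"rx":0.0,"ry":0.0,"rz":0.0,"gripper":0.8},{"dx":-50.0,"dy":0.0,"dz":-90.0,"rx":0.0,"ry":0.0,"rz":0.0,"gripper":0.8},{"dx":-50.0,"dy":0.0,"dz":-90.0,"rx":0.0,"ry":0.0,"rz":0.0,"gripper":0.8},{"dx":-50.0,"dy":0.0,"dz":-90.0,"rx":0.0,"ry":0.0,"rz":0.0,"gripper":0.8},{"dx":-50.0,"dy":0.0,"dz":-90.0,"rx":0.0,"ry":0.0,"rz":0.0,"gripper":0.8}])

```text
clock: 8.77
eef_pos: [0.3298, 0.1807, 0.329]
ee_rot: [[0.882, 0.049, 0.469], [0.043, -0.999, 0.023], [0.47, 0.0, -0.883]]
ft_force: [-0.1, -0.3, 0.0]
gripper_width: 0.0604
```

```bash
python3 - <<'E'
from plan import *
for n in['side','top']:
  im=cams.read_camera(n)[:,:,::-1]; c=im[130:280,230:430] if n=='side' else im[160:310,150:350]
  cv2.imwrite(f'pics/{n}7.png',cv2.resize(c,None,fx=4,fy=4,interpolation=cv2.INTER_CUBIC))
print(telemetry.get_state()['joint_positions'])
E
```

```text
[ 0.2137 -0.4772  2.3764 -0.1123  0.7634  1.7985]
```

View pics/side7.png

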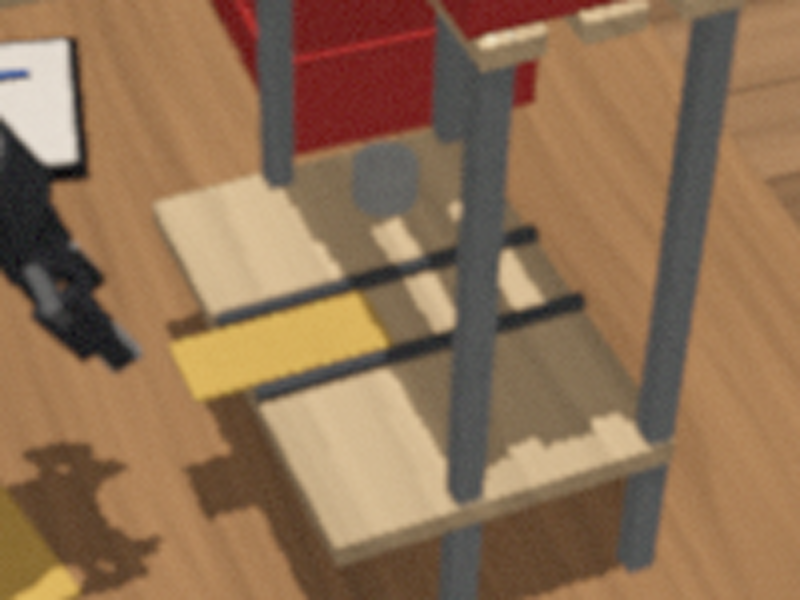

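View pics/top7.png

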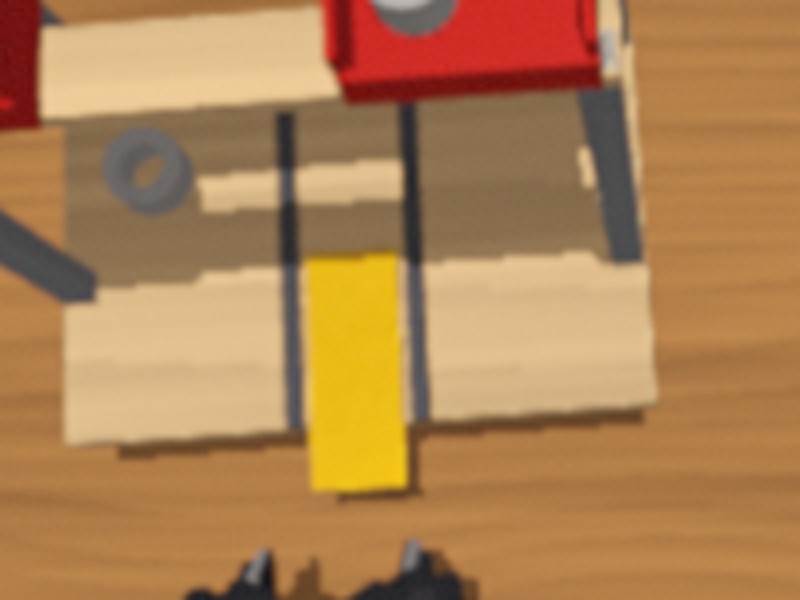

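```bash
python3 - <<'E'
from plan import *
T=lambda p:full(p,4,(150,160));S=lambda p:full(p,4,(230,130))
st=[('top',(-65,25,2.5),T((312,491))),('top',(-65,-25,2.5),T((409,487))),('top',(65,25,2.5),T((307,255))),('top',(65,-25,2.5),T((398,252))),
('side',(-65,25,2.5),S((170,343))),('side',(-65,-25,2.5),S((197,400))),('side',(65,25,2.5),S((360,292))),('side',(65,-25,2.5),S((389,346)))]
q2,r=fit(st,[.5,.2,.12,0.]);print('strip',q2);print(r)
o,A=fr(RK);print(A.T@(q2[:3]-o)*1000)
# grasp: strip front end 18 mm in -> vertical tool
f=(np.array([q2[0],q2[1],.1225]),q2[3])
for z in (70,0):
  P,R=tgt(f,(-48,0,z),0,158);print(P,delta(P,R))
E
```

```text
strip [0.5145 0.1891 0.1215 0.0447]
[[ 0.2904  0.5348]
 [-0.6224  0.1177]
 [-0.029   0.1262]
 [ 0.0258 -0.5559]
 [-0.526   0.6364]
 [-0.5958  0.0315]
 [ 0.7734  0.0186]
 [ 1.1486 -0.4533]]
[29.0985  0.3501  1.4597]
[0.4666 0.187  0.3505] (array([130.2,   0.2,  44.7]), array([-0.0006, -0.4879,  0.0035]))
[0.4666 0.187  0.2805] (array([ 97.4,   0.2, 106.5]), array([-0.0006, -0.4879,  0.0035]))
```

The end sticks out about 36 mm, with the strip square in the lane. Next I'll go above the end with the tool vertical and the gripper open.

Request:
servo_tool(deltas=[{"dx":0.0,"dy":0.0,"dz":-40.0,"rx":0.0,"ry":-0.2,"rz":0.003,"gripper":0.85},{"dx":20.0,"dy":0.0,"dz":-40.0,"rx":0.0,"ry":-0.3,"rz":0.003,"gripper":0.85},{"dx":60.0,"dy":0.0,"dz":-30.0,"rx":0.0,"ry":-0.4,"rz":0.003,"gripper":0.85},{"dx":95.0,"dy":0.0,"dz":0.0,"rx":0.0,"ry":-0.488,"rz":0.003,"gripper":0.85},{"dx":130.0,"dy":0.0,"dz":44.0,"rx":0.0,"ry":-0.488,"rz":0.003,"gripper":0.85},{"dx":130.0,"dy":0.0,"dz":44.0,"rx":0.0,"ry":-0.488,"rz":0.003,"gripper":0.85},{"dx":130.0,"dy":0.0,"dz":44.0,"rx":0.0,"ry":-0.488,"rz":0.003,"gripper":0.85},{"dx":130.0,"dy":0.0,"dz":44.0,"rx":0.0,"ry":-0.488,"rz":0.003,"gripper":0.85},{"dx":130.0,"dy":0.0,"dz":44.0,"rx":0.0,"ry":-0.488,"rz":0.003,"gripper":0.85}])

```text
clock: 9.62
eef_pos: [0.4659, 0.1872, 0.3513]
ee_rot: [[0.999, 0.045, -0.0], [0.045, -0.999, 0.001], [-0.0, -0.001, -1.0]]
ft_force: [-0.8, -0.5, 0.1]
gripper_width: 0.0728
```

```bash
python3 - <<'E'
from plan import *
f=(np.array([.5145,.1891,.1225]),.0447)
for z in (70,0):
  P,R=tgt(f,(-48,0,z),0,158);print(P,delta(P,R))
for n in['side','top']:
  im=cams.read_camera(n)[:,:,::-1]; c=im[130:280,230:430] if n=='side' else im[160:310,150:350]
  cv2.imwrite(f'pics/{n}8.png',cv2.resize(c,None,fx=4,fy=4,interpolation=cv2.INTER_CUBIC))
E
```

```text
[0.4665 0.187  0.3505] (array([0.7, 0.2, 0.8]), array([-0.0006,  0.0002,  0.0006]))
[0.4665 0.187  0.2805] (array([ 0.7,  0.3, 70.8]), array([-0.0006,  0.0002,  0.0006]))
```

View pics/side8.png

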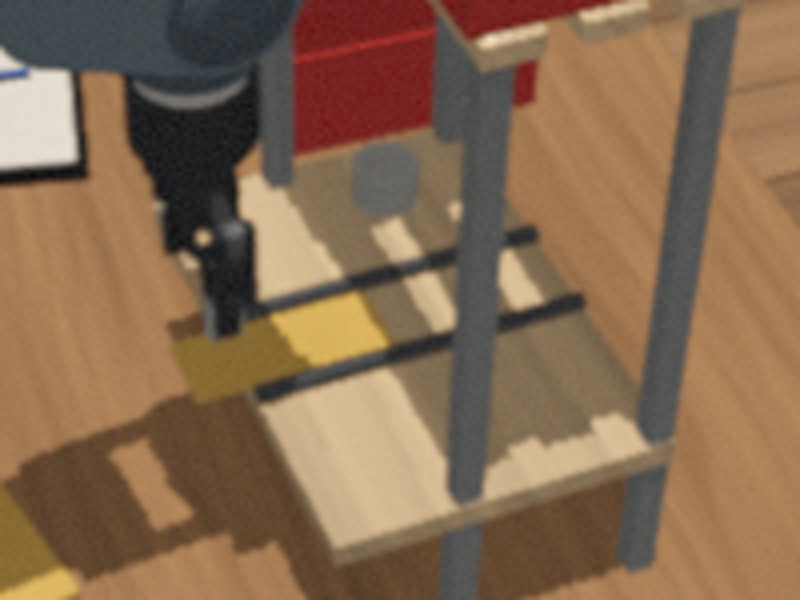

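View pics/top8.png

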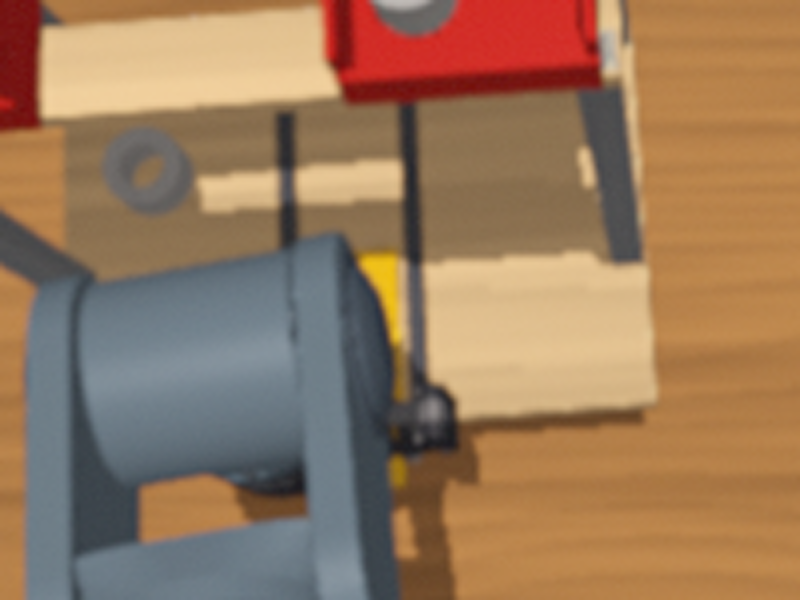

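Request:
servo_tool(deltas=[{"dx":-2.0,"dy":0.0,"dz":20.0,"rx":0.0,"ry":0.0,"rz":0.0,"gripper":0.85},{"dx":-2.0,"dy":0.0,"dz":40.0,"rx":0.0,"ry":0.0,"rz":0.0,"gripper":0.85},{"dx":-2.0,"dy":0.0,"dz":54.0,"rx":0.0,"ry":0.0,"rz":0.0,"gripper":0.85},{"dx":-2.0,"dy":0.0,"dz":64.0,"rx":0.0,"ry":0.0,"rz":0.0,"gripper":0.85},{"dx":-2.0,"dy":0.0,"dz":71.0,"rx":0.0,"ry":0.0,"rz":0.0,"gripper":0.85},{"dx":-2.0,"dy":0.0,"dz":71.0,"rx":0.0,"ry":0.0,"rz":0.0,"gripper":0.85}])

```text
clock: 10.22
eef_pos: [0.4635, 0.1872, 0.2803]
ee_rot: [[0.999, 0.046, 0.0], [0.046, -0.999, 0.001], [0.0, -0.001, -1.0]]
ft_force: [-0.2, 0.2, 0.8]
gripper_width: 0.0727
```

```bash
python3 - <<'E'
from plan import *
for n in['side','top']:
  im=cams.read_camera(n)[:,:,::-1]; c=im[130:280,230:430] if n=='side' else im[160:310,150:350]
  cv2.imwrite(f'pics/{n}9.png',cv2.resize(c,None,fx=4,fy=4,interpolation=cv2.INTER_CUBIC))
E
```

```text
(no output)
```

View pics/side9.png

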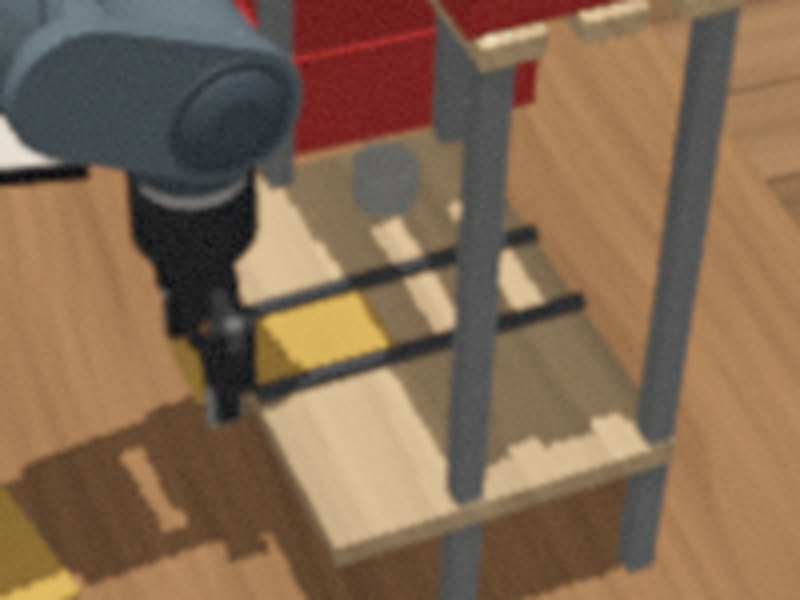

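The fingers straddle the protruding end at (220,370) with the tip just below the strip. Closing now.

Request:
servo_tool(deltas=[{"dx":0.0,"dy":0.0,"dz":0.0,"rx":0.0,"ry":0.0,"rz":0.0,"gripper":0.3},{"dx":0.0,"dy":0.0,"dz":0.0,"rx":0.0,"ry":0.0,"rz":0.0,"gripper":0.3},{"dx":0.0,"dy":0.0,"dz":0.0,"rx":0.0,"ry":0.0,"rz":0.0,"gripper":0.3},{"dx":0.0,"dy":0.0,"dz":0.0,"rx":0.0,"ry":0.0,"rz":0.0,"gripper":0.3},{"dx":0.0,"dy":0.0,"dz":0.0,"rx":0.0,"ry":0.0,"rz":0.0,"gripper":0.3},{"dx":0.0,"dy":0.0,"dz":0.0,"rx":0.0,"ry":0.0,"rz":0.0,"gripper":0.3},{"dx":0.0,"dy":0.0,"dz":0.0,"rx":0.0,"ry":0.0,"rz":0.0,"gripper":0.3},{"dx":0.0,"dy":0.0,"dz":0.0,"rx":0.0,"ry":0.0,"rz":0.0,"gripper":0.3}], force=90)

```text
clock: 10.98
eef_pos: [0.4647, 0.1874, 0.2828]
ee_rot: [[0.999, 0.046, 0.004], [0.046, -0.999, 0.001], [0.004, -0.001, -1.0]]
ft_force: [-2.9, -1.1, 5.6]
gripper_width: 0.047
```

```bash
python3 - <<'E'
from plan import *
for n in['side','top']:
  im=cams.read_camera(n)[:,:,::-1]; c=im[130:280,230:430] if n=='side' else im[160:310,150:350]
  cv2.imwrite(f'pics/{n}10.png',cv2.resize(c,None,fx=4,fy=4,interpolation=cv2.INTER_CUBIC))
s=telemetry.get_state();print(s)
E
```

```text
{'clock': 11.0833, 'joint_positions': array([0.1564, 0.0463, 2.0212, 0.0007, 1.0703, 1.6814]), 'qd': array([-0.0005, -0.0023, -0.001 ,  0.0024, -0.0009,  0.0005]), 'effort': array([ -0.3473, -27.7077, -27.0618,  -0.0279,  -0.6315,   0.0163]), 'eef_pos': array([0.4647, 0.1873, 0.2828]), 'ee_rot': array([[ 0.999 ,  0.0455,  0.0035],
       [ 0.0455, -0.999 ,  0.0012],
       [ 0.0036, -0.001 , -1.    ]]), 'ft_force': array([-2.9116, -0.1809,  6.3748]), 'moment': array([-0.016 ,  0.3643,  0.0802]), 'gripper_width': 0.04689673148918033}
```

View pics/side10.png

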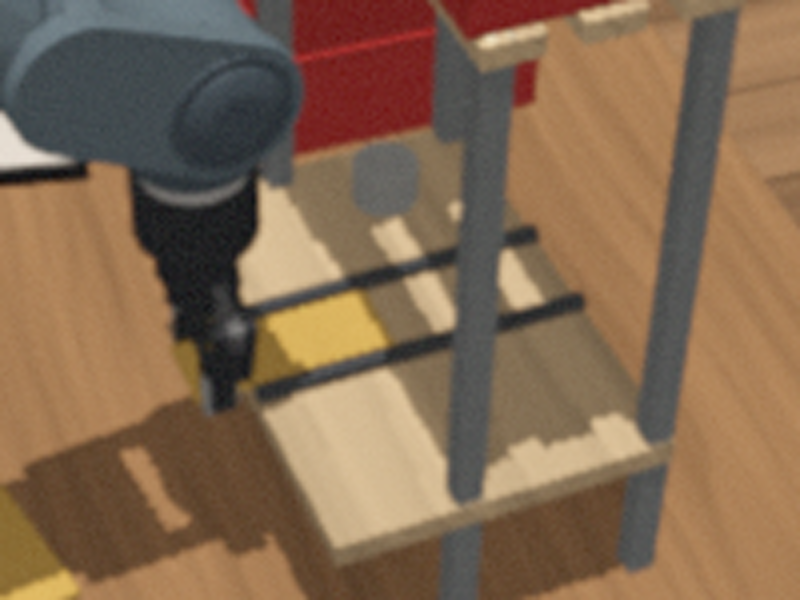

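View pics/top10.png

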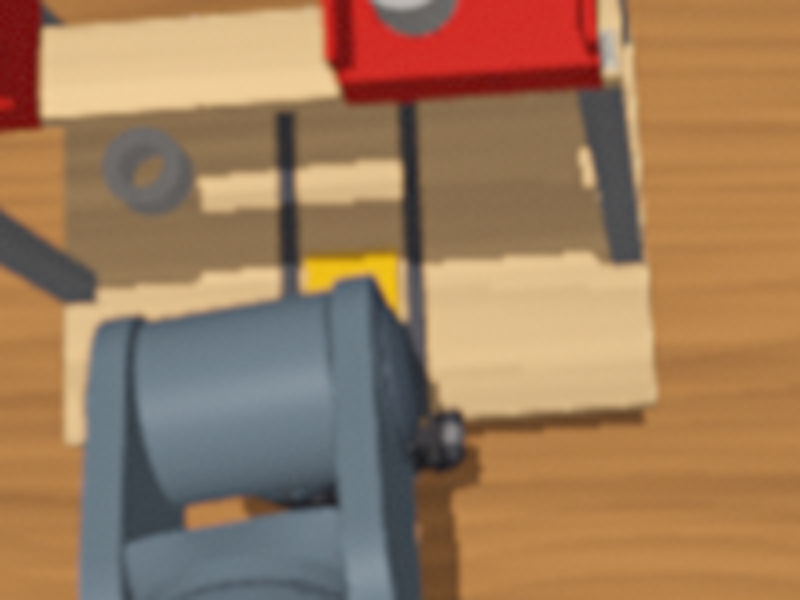

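Request:
servo_tool(deltas=[{"dx":0.0,"dy":0.0,"dz":-4.0,"rx":0.0,"ry":0.0,"rz":0.0,"gripper":0.3},{"dx":0.0,"dy":0.0,"dz":-8.0,"rx":0.0,"ry":0.0,"rz":0.0,"gripper":0.3},{"dx":0.0,"dy":0.0,"dz":-14.0,"rx":0.0,"ry":0.0,"rz":0.0,"gripper":0.3},{"dx":0.0,"dy":0.0,"dz":-20.0,"rx":0.0,"ry":0.0,"rz":0.0,"gripper":0.3},{"dx":0.0,"dy":0.0,"dz":-26.0,"rx":0.0,"ry":0.0,"rz":0.0,"gripper":0.3},{"dx":0.0,"dy":0.0,"dz":-30.0,"rx":0.0,"ry":0.0,"rz":0.0,"gripper":0.3}], force=110)

```text
clock: 11.58
eef_pos: [0.4643, 0.1872, 0.3122]
ee_rot: [[0.999, 0.045, 0.003], [0.045, -0.999, 0.001], [0.003, -0.001, -1.0]]
ft_force: [1.4, -0.1, -2.1]
gripper_width: 0.046
```

```bash
python3 - <<'E'
from plan import *
for n in['side','top']:
  im=cams.read_camera(n)[:,:,::-1]; c=im[130:280,230:430] if n=='side' else im[160:310,150:350]
  cv2.imwrite(f'pics/{n}11.png',cv2.resize(c,None,fx=4,fy=4,interpolation=cv2.INTER_CUBIC))
s=telemetry.get_state();print(s['ft_force'],s['moment'],s['gripper_width'])
E
```

```text
[ 0.8281  0.15   -2.8348] [ 0.0391  0.1588 -0.0123] 0.04696415825182293
```

View pics/side11.png

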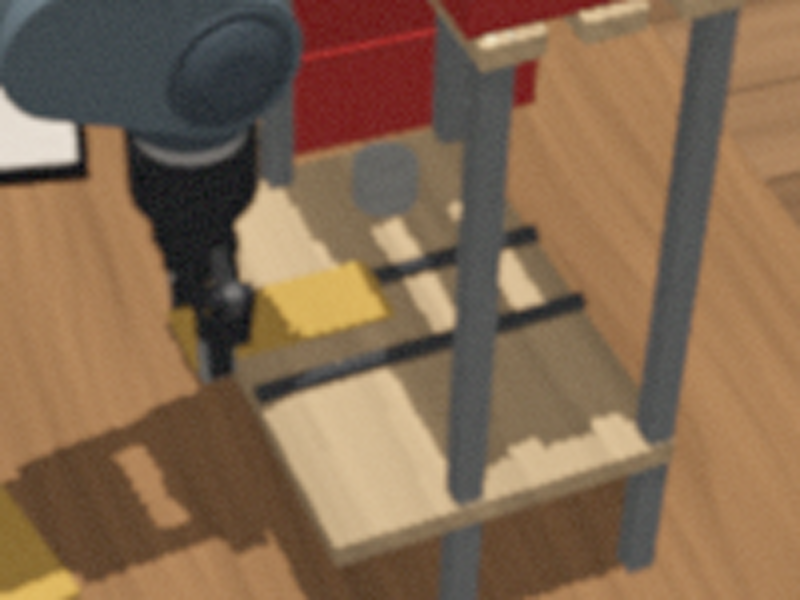

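The strip is lifted level and held. Pulling out of the rack next, then around to the cradle.

Request:
servo_tool(deltas=[{"dx":-20.0,"dy":0.0,"dz":-5.0,"rx":0.0,"ry":0.0,"rz":0.0,"gripper":0.3},{"dx":-45.0,"dy":0.0,"dz":-15.0,"rx":0.0,"ry":0.0,"rz":0.0,"gripper":0.3},{"dx":-70.0,"dy":0.0,"dz":-25.0,"rx":0.0,"ry":0.0,"rz":0.0,"gripper":0.3},{"dx":-90.0,"dy":0.0,"dz":-35.0,"rx":0.0,"ry":0.0,"rz":0.0,"gripper":0.3},{"dx":-100.0,"dy":15.0,"dz":-40.0,"rx":0.0,"ry":0.0,"rz":0.0,"gripper":0.3},{"dx":-100.0,"dy":40.0,"dz":-40.0,"rx":0.0,"ry":0.0,"rz":0.0,"gripper":0.3},{"dx":-100.0,"dy":70.0,"dz":-40.0,"rx":0.0,"ry":0.0,"rz":0.0,"gripper":0.3},{"dx":-100.0,"dy":100.0,"dz":-40.0,"rx":0.0,"ry":0.0,"rz":0.0,"gripper":0.3},{"dx":-95.0,"dy":130.0,"dz":-40.0,"rx":0.0,"ry":0.0,"rz":0.0,"gripper":0.3},{"dx":-90.0,"dy":160.0,"dz":-40.0,"rx":0.0,"ry":0.0,"rz":0.0,"gripper":0.3},{"dx":-80.0,"dy":190.0,"dz":-40.0,"rx":0.0,"ry":0.0,"rz":0.0,"gripper":0.3},{"dx":-70.0,"dy":220.0,"dz":-40.0,"rx":0.0,"ry":0.0,"rz":0.0,"gripper":0.3},{"dx":-60.0,"dy":240.0,"dz":-40.0,"rx":0.0,"ry":0.0,"rz":0.0,"gripper":0.3},{"dx":-60.0,"dy":240.0,"dz":-40.0,"rx":0.0,"ry":0.0,"rz":0.0,"gripper":0.3}])

```text
clock: 12.85
eef_pos: [0.4162, -0.0584, 0.3513]
ee_rot: [[0.999, 0.041, 0.003], [0.041, -0.999, -0.001], [0.003, 0.001, -1.0]]
ft_force: [-0.8, 0.4, -2.7]
gripper_width: 0.0466
```

```bash
python3 - <<'E'
from plan import *
for n in['side','top']:
  im=cams.read_camera(n)[:,:,::-1]
  cv2.imwrite(f'pics/{n}12.png',im)
s=telemetry.get_state();print(s['ft_force'],s['gripper_width'])
P,R=tgt(CR,(-150,0,120),0,158);print(P,delta(P,R))
E
```

```text
[-0.6425  0.4113 -2.2249] 0.046591840722941785
[ 0.5172 -0.2298  0.328 ] (array([ 94.5, 178.4,  22.4]), array([-0.0014, -0.001 , -0.0851]))
```

View pics/side12.png

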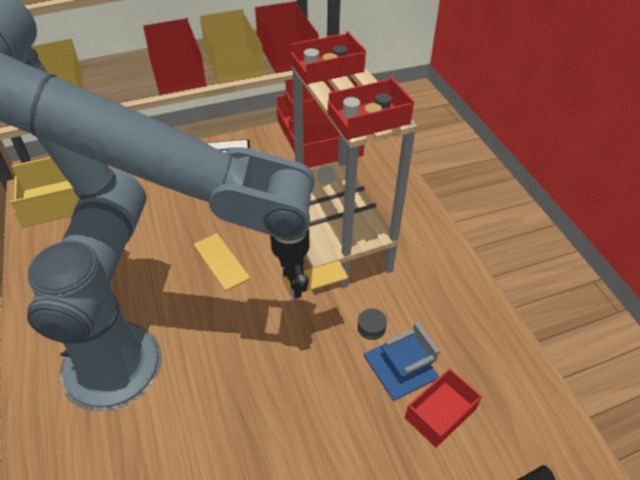

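View pics/top12.png

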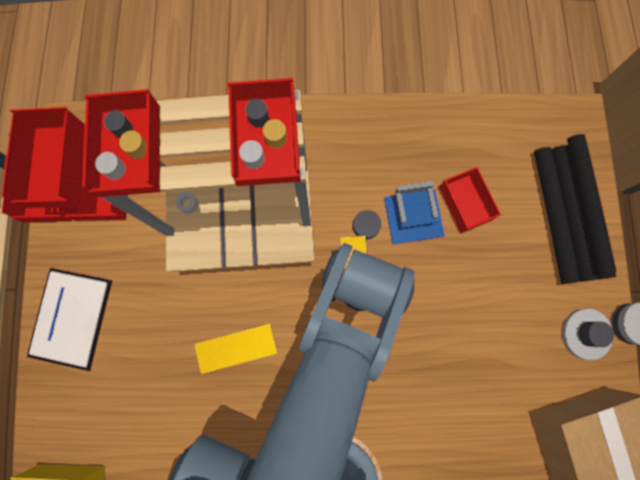

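Request:
servo_tool(deltas=[{"dx":10.0,"dy":20.0,"dz":2.0,"rx":0.0,"ry":0.0,"rz":-0.01,"gripper":0.3},{"dx":25.0,"dy":50.0,"dz":6.0,"rx":0.0,"ry":0.0,"rz":-0.03,"gripper":0.3},{"dx":42.0,"dy":80.0,"dz":10.0,"rx":0.0,"ry":0.0,"rz":-0.05,"gripper":0.3},{"dx":60.0,"dy":115.0,"dz":15.0,"rx":0.0,"ry":0.0,"rz":-0.07,"gripper":0.3},{"dx":78.0,"dy":150.0,"dz":19.0,"rx":0.0,"ry":0.0,"rz":-0.08,"gripper":0.3},{"dx":90.0,"dy":170.0,"dz":22.0,"rx":0.0,"ry":0.0,"rz":-0.085,"gripper":0.3},{"dx":94.5,"dy":178.0,"dz":22.0,"rx":0.0,"ry":0.0,"rz":-0.085,"gripper":0.3},{"dx":94.5,"dy":178.0,"dz":22.0,"rx":0.0,"ry":0.0,"rz":-0.085,"gripper":0.3},{"dx":94.5,"dy":178.0,"dz":22.0,"rx":0.0,"ry":0.0,"rz":-0.085,"gripper":0.3}])

```text
clock: 13.7
eef_pos: [0.5173, -0.2275, 0.3285]
ee_rot: [[0.991, 0.131, 0.001], [0.131, -0.991, 0.002], [0.001, -0.002, -1.0]]
ft_force: [-0.6, 0.4, -2.5]
gripper_width: 0.0464
```

```bash
python3 - <<'E'
from plan import *
for n in['side','top']:
  im=cams.read_camera(n)[:,:,::-1]; c=im[230:430,290:490] if n=='side' else im[150:300,330:530]
  cv2.imwrite(f'pics/{n}13.png',cv2.resize(c,None,fx=3 if n=='side' else 4,fy=3 if n=='side' else 4,interpolation=cv2.INTER_CUBIC))
s=telemetry.get_state();print(s['ft_force'],s['gripper_width'])
P,R=tgt(CR,(-150,0,120),0,158);print(P,delta(P,R))
E
```

```text
[-0.6424 -0.0548 -2.8121] 0.04653590646822742
[ 0.5172 -0.2298  0.328 ] (array([-0.2,  2.8,  0.8]), array([-0.0015, -0.0014,  0.0031]))
```

View pics/side13.png

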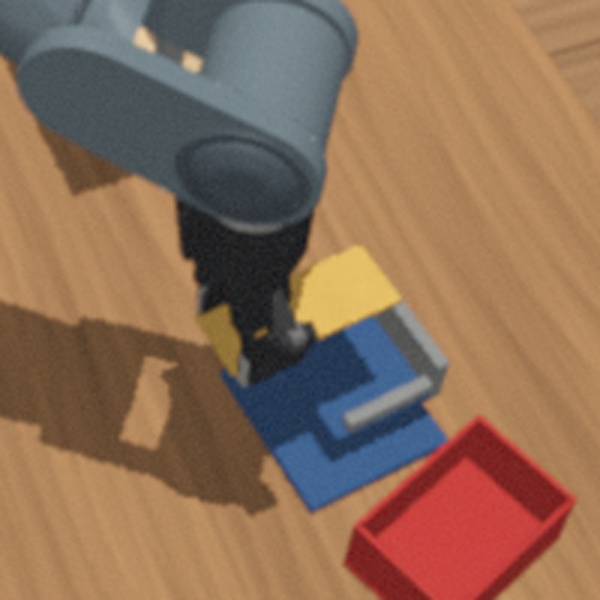

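View pics/top13.png

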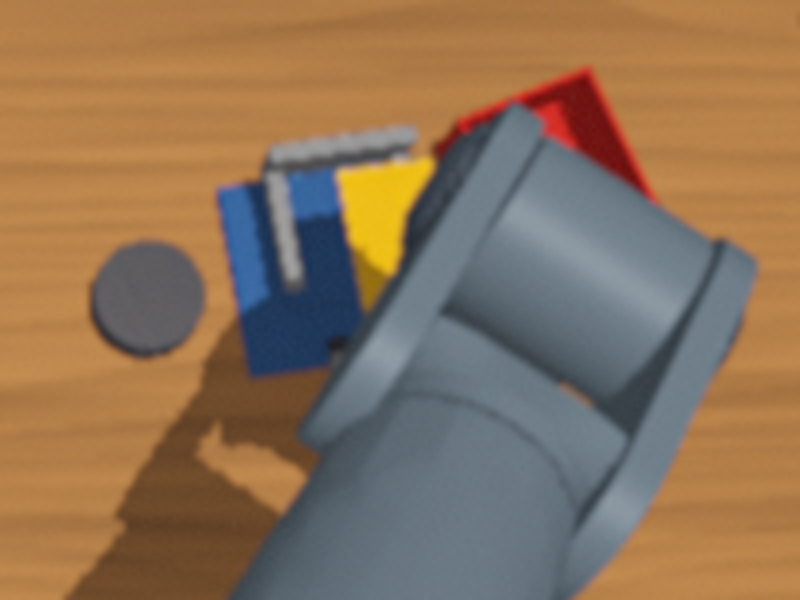

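```bash
python3 - <<'E'
from plan import *
T=lambda p:full(p,4,(330,150));S=lambda p:full(p,3,(290,230))
st=[('top',(65,25,2.5),T((337,170))),('top',(65,-25,2.5),T((435,157))),
('side',(65,25,2.5),S((359,245))),('side',(65,-25,2.5),S((403,301))),('side',(-65,25,2.5),S((198,318)))]
q,r=fit(st,[.55,-.2,.17,0.13]);print('strip',q);print(r)
o,A=fr(CR);print('in cradle',A.T@(q[:3]-o)*1000,'yaw diff',q[3]-CR[1])
s=telemetry.get_state();v=np.array([np.cos(q[3]),np.sin(q[3])]);d=q[:2]-s['eef_pos'][:2]
print('TCP->centre along',d@v,'lat',-d[0]*v[1]+d[1]*v[0],'depth',s['eef_pos'][2]-q[2])
E
```

```text
strip [ 0.5678 -0.2222  0.1656  0.1347]
[[ 0.7084  0.099 ]
 [-0.8148 -0.0203]
 [ 0.9402  0.094 ]
 [-0.059  -0.3712]
 [-0.6195  0.2396]]
in cradle [-98.9074   1.03   115.5761] yaw diff 0.005704021952075922
TCP->centre along 0.05090020843071197 lat -0.002019931454971125 depth 0.16321415448993434
```

Request:
servo_tool(deltas=[{"dx":8.0,"dy":1.0,"dz":15.0,"rx":0.0,"ry":0.0,"rz":0.0,"gripper":0.3},{"dx":15.0,"dy":1.0,"dz":35.0,"rx":0.0,"ry":0.0,"rz":0.0,"gripper":0.3},{"dx":15.0,"dy":1.0,"dz":55.0,"rx":0.0,"ry":0.0,"rz":0.0,"gripper":0.3},{"dx":15.0,"dy":1.0,"dz":75.0,"rx":0.0,"ry":0.0,"rz":0.0,"gripper":0.3},{"dx":15.0,"dy":1.0,"dz":90.0,"rx":0.0,"ry":0.0,"rz":0.0,"gripper":0.3},{"dx":15.0,"dy":1.0,"dz":100.0,"rx":0.0,"ry":0.0,"rz":0.0,"gripper":0.3},{"dx":15.0,"dy":1.0,"dz":100.0,"rx":0.0,"ry":0.0,"rz":0.0,"gripper":0.3},{"dx":15.0,"dy":1.0,"dz":100.0,"rx":0.0,"ry":0.0,"rz":0.0,"gripper":0.3}])

```text
clock: 14.47
eef_pos: [0.5327, -0.2271, 0.2292]
ee_rot: [[0.991, 0.131, 0.002], [0.131, -0.991, 0.001], [0.002, -0.001, -1.0]]
ft_force: [-0.5, -0.5, -3.0]
gripper_width: 0.0467
```

```bash
python3 - <<'E'
from plan import *
for n in['side','top']:
  im=cams.read_camera(n)[:,:,::-1]; c=im[280:430,320:470] if n=='side' else im[150:300,330:530]
  cv2.imwrite(f'pics/{n}14.png',cv2.resize(c,None,fx=4,fy=4,interpolation=cv2.INTER_CUBIC))
E
```

```text
(no output)
```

View pics/side14.png

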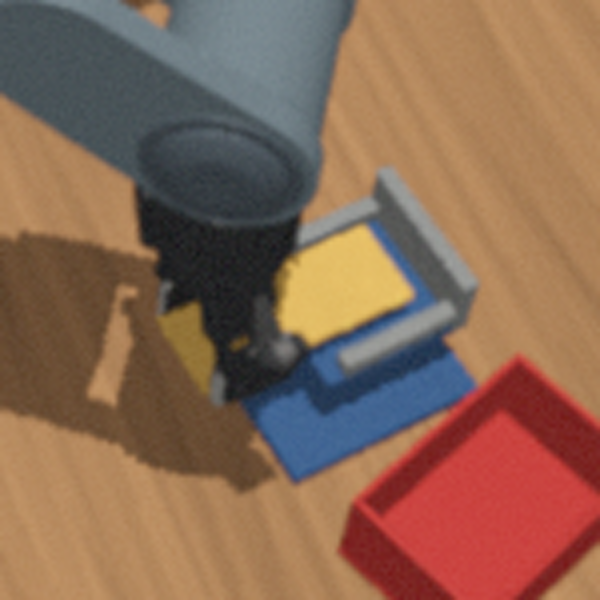

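View pics/top14.png

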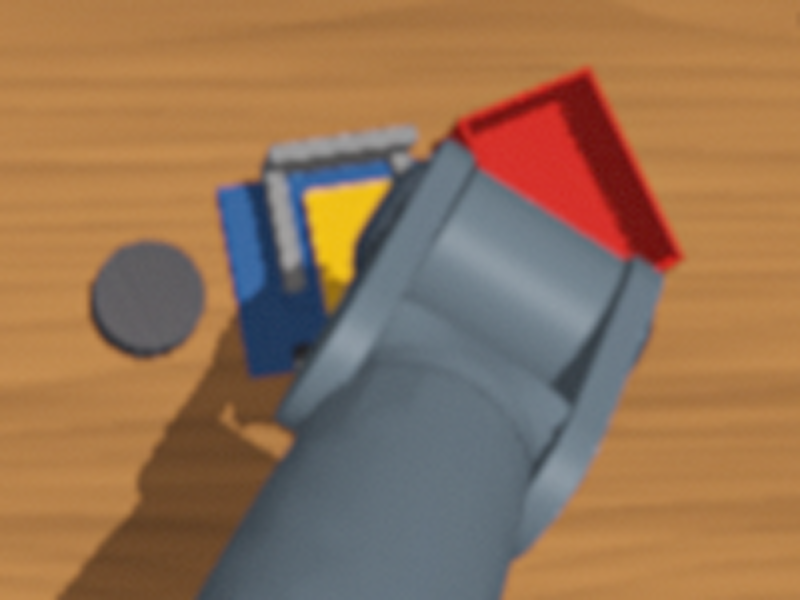

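The strip is aligned between the rails. Lowering until contact.

Request:
servo_tool(deltas=[{"dx":0.0,"dy":0.0,"dz":5.0,"rx":0.0,"ry":0.0,"rz":0.0,"gripper":0.3},{"dx":0.0,"dy":0.0,"dz":10.0,"rx":0.0,"ry":0.0,"rz":0.0,"gripper":0.3},{"dx":0.0,"dy":0.0,"dz":14.0,"rx":0.0,"ry":0.0,"rz":0.0,"gripper":0.3},{"dx":0.0,"dy":0.0,"dz":14.0,"rx":0.0,"ry":0.0,"rz":0.0,"gripper":0.3}])

```text
clock: 14.9
eef_pos: [0.5326, -0.2277, 0.2141]
ee_rot: [[0.992, 0.13, 0.001], [0.13, -0.992, 0.002], [0.001, -0.001, -1.0]]
ft_force: [0.3, -0.2, -2.3]
gripper_width: 0.0464
```

Request:
servo_tool(deltas=[{"dx":0.0,"dy":0.0,"dz":1.0,"rx":0.0,"ry":0.0,"rz":0.0,"gripper":0.3},{"dx":0.0,"dy":0.0,"dz":1.0,"rx":0.0,"ry":0.0,"rz":0.0,"gripper":0.3}])

```text
clock: 15.07
eef_pos: [0.5328, -0.2278, 0.2138]
ee_rot: [[0.992, 0.13, 0.002], [0.13, -0.992, 0.001], [0.002, -0.001, -1.0]]
ft_force: [-0.5, -0.2, -1.3]
gripper_width: 0.0463
```

Request:
servo_tool(deltas=[{"dx":0.0,"dy":0.0,"dz":1.0,"rx":0.0,"ry":0.0,"rz":0.0,"gripper":0.3},{"dx":0.0,"dy":0.0,"dz":1.0,"rx":0.0,"ry":0.0,"rz":0.0,"gripper":0.3}])

```text
clock: 15.23
eef_pos: [0.5329, -0.2279, 0.2132]
ee_rot: [[0.991, 0.13, 0.002], [0.13, -0.992, 0.001], [0.002, -0.0, -1.0]]
ft_force: [-1.2, 1.5, 0.2]
gripper_width: 0.0465
```

Request:
servo_tool(deltas=[{"dx":3.0,"dy":0.0,"dz":0.3,"rx":0.0,"ry":0.0,"rz":0.0,"gripper":0.3},{"dx":6.0,"dy":0.0,"dz":0.3,"rx":0.0,"ry":0.0,"rz":0.0,"gripper":0.3},{"dx":9.0,"dy":0.0,"dz":0.3,"rx":0.0,"ry":0.0,"rz":0.0,"gripper":0.3},{"dx":12.0,"dy":0.0,"dz":0.3,"rx":0.0,"ry":0.0,"rz":0.0,"gripper":0.3},{"dx":14.5,"dy":0.0,"dz":0.3,"rx":0.0,"ry":0.0,"rz":0.0,"gripper":0.3},{"dx":14.5,"dy":0.0,"dz":0.3,"rx":0.0,"ry":0.0,"rz":0.0,"gripper":0.3}])

```text
clock: 15.73
eef_pos: [0.5479, -0.2259, 0.213]
ee_rot: [[0.991, 0.13, 0.003], [0.13, -0.991, 0.0], [0.003, -0.0, -1.0]]
ft_force: [-0.1, -0.8, 1.7]
gripper_width: 0.0464
```

Request:
servo_tool(deltas=[{"dx":1.0,"dy":0.0,"dz":0.0,"rx":0.0,"ry":0.0,"rz":0.0,"gripper":0.3},{"dx":2.0,"dy":0.0,"dz":0.0,"rx":0.0,"ry":0.0,"rz":0.0,"gripper":0.3},{"dx":2.0,"dy":0.0,"dz":0.0,"rx":0.0,"ry":0.0,"rz":0.0,"gripper":0.3}])

```text
clock: 15.98
eef_pos: [0.5493, -0.2257, 0.2129]
ee_rot: [[0.992, 0.13, 0.002], [0.13, -0.992, 0.001], [0.002, -0.0, -1.0]]
ft_force: [-2.5, -0.2, 3.8]
gripper_width: 0.0465
```

Request:
servo_tool(deltas=[{"dx":1.0,"dy":0.0,"dz":0.0,"rx":0.0,"ry":0.0,"rz":0.0,"gripper":0.3},{"dx":1.5,"dy":0.0,"dz":0.0,"rx":0.0,"ry":0.0,"rz":0.0,"gripper":0.3},{"dx":1.5,"dy":0.0,"dz":0.0,"rx":0.0,"ry":0.0,"rz":0.0,"gripper":0.3}])

```text
clock: 16.23
eef_pos: [0.5503, -0.2256, 0.2127]
ee_rot: [[0.991, 0.13, -0.0], [0.13, -0.991, 0.001], [-0.0, -0.001, -1.0]]
ft_force: [-6.2, -1.4, 6.2]
gripper_width: 0.0466
```

Request:
servo_tool(deltas=[{"dx":1.0,"dy":0.0,"dz":-0.3,"rx":0.0,"ry":0.0,"rz":0.0,"gripper":0.3},{"dx":2.0,"dy":0.0,"dz":-0.5,"rx":0.0,"ry":0.0,"rz":0.0,"gripper":0.3},{"dx":2.0,"dy":0.0,"dz":-0.5,"rx":0.0,"ry":0.0,"rz":0.0,"gripper":0.3}])

```text
clock: 16.48
eef_pos: [0.5512, -0.2256, 0.2127]
ee_rot: [[0.991, 0.131, -0.005], [0.131, -0.991, 0.001], [-0.005, -0.002, -1.0]]
ft_force: [-13.4, -2.4, 8.4]
gripper_width: 0.0464
```

```bash
python3 - <<'E'
from plan import *
for n in['side','top']:
  im=cams.read_camera(n)[:,:,::-1]; c=im[280:430,320:470] if n=='side' else im[150:300,330:530]
  cv2.imwrite(f'pics/{n}15.png',cv2.resize(c,None,fx=4,fy=4,interpolation=cv2.INTER_CUBIC))
print(telemetry.get_state()['ft_force'])
E
```

```text
[-13.9529  -2.5991   7.784 ]
```

View pics/side15.png

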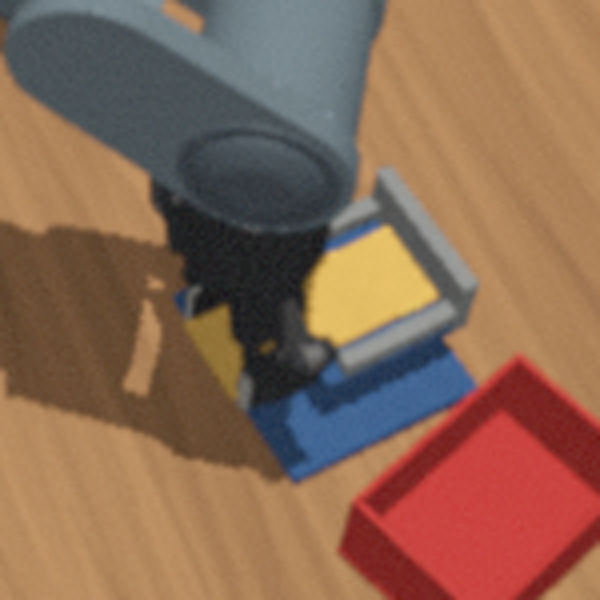

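View pics/top15.png

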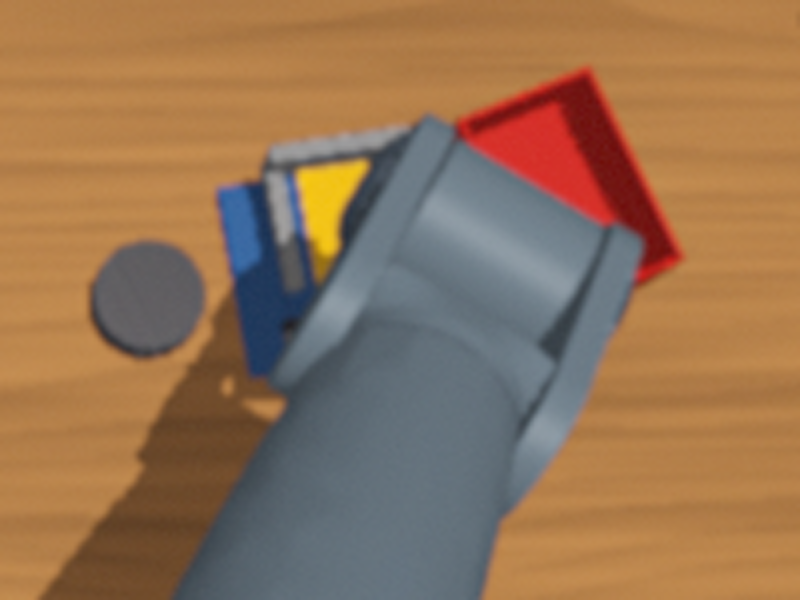

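Pushing force rises steeply (14 N) and the strip end is at the stop face, so it is home. Opening.

Request:
servo_tool(deltas=[{"dx":0.0,"dy":0.0,"dz":-0.5,"rx":0.0,"ry":0.0,"rz":0.0,"gripper":0.6},{"dx":0.0,"dy":0.0,"dz":-0.5,"rx":0.0,"ry":0.0,"rz":0.0,"gripper":0.8},{"dx":0.0,"dy":0.0,"dz":-0.5,"rx":0.0,"ry":0.0,"rz":0.0,"gripper":0.8},{"dx":0.0,"dy":0.0,"dz":-0.5,"rx":0.0,"ry":0.0,"rz":0.0,"gripper":0.8},{"dx":0.0,"dy":0.0,"dz":-0.5,"rx":0.0,"ry":0.0,"rz":0.0,"gripper":0.8},{"dx":0.0,"dy":0.0,"dz":-0.5,"rx":0.0,"ry":0.0,"rz":0.0,"gripper":0.8}])

```text
clock: 17.08
eef_pos: [0.5528, -0.225, 0.2137]
ee_rot: [[0.991, 0.13, 0.002], [0.13, -0.991, 0.001], [0.002, -0.001, -1.0]]
ft_force: [-0.6, 0.2, 0.1]
gripper_width: 0.0681
```

Request:
servo_tool(deltas=[{"dx":-2.0,"dy":0.0,"dz":-15.0,"rx":0.0,"ry":0.0,"rz":0.0,"gripper":0.8},{"dx":-2.0,"dy":0.0,"dz":-40.0,"rx":0.0,"ry":0.0,"rz":0.0,"gripper":0.8},{"dx":-10.0,"dy":0.0,"dz":-75.0,"rx":0.0,"ry":0.0,"rz":0.0,"gripper":0.8},{"dx":-40.0,"dy":0.0,"dz":-110.0,"rx":0.0,"ry":0.0,"rz":0.0,"gripper":0.8},{"dx":-75.0,"dy":0.0,"dz":-130.0,"rx":0.0,"ry":0.0,"rz":0.0,"gripper":0.8},{"dx":-110.0,"dy":0.0,"dz":-140.0,"rx":0.0,"ry":0.0,"rz":0.0,"gripper":0.8},{"dx":-140.0,"dy":0.0,"dz":-140.0,"rx":0.0,"ry":0.0,"rz":0.0,"gripper":0.8},{"dx":-140.0,"dy":0.0,"dz":-140.0,"rx":0.0,"ry":0.0,"rz":0.0,"gripper":0.8},{"dx":-140.0,"dy":0.0,"dz":-140.0,"rx":0.0,"ry":0.0,"rz":0.0,"gripper":0.8}])

```text
clock: 17.83
eef_pos: [0.4127, -0.2435, 0.3537]
ee_rot: [[0.992, 0.128, 0.003], [0.128, -0.992, 0.0], [0.003, 0.0, -1.0]]
ft_force: [0.0, -0.7, -0.2]
gripper_width: 0.068
```

```bash
python3 - <<'E'
from plan import *
for n in['side','top']:
  im=cams.read_camera(n)[:,:,::-1]; cv2.imwrite(f'pics/{n}16f.png',im)
  c=im[290:440,340:490] if n=='side' else im[160:280,340:500]
  k=4 if n=='side' else 5
  cv2.imwrite(f'pics/{n}16.png',cv2.resize(c,None,fx=k,fy=k,interpolation=cv2.INTER_CUBIC))
E
```

```text
(no output)
```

View pics/side16.png

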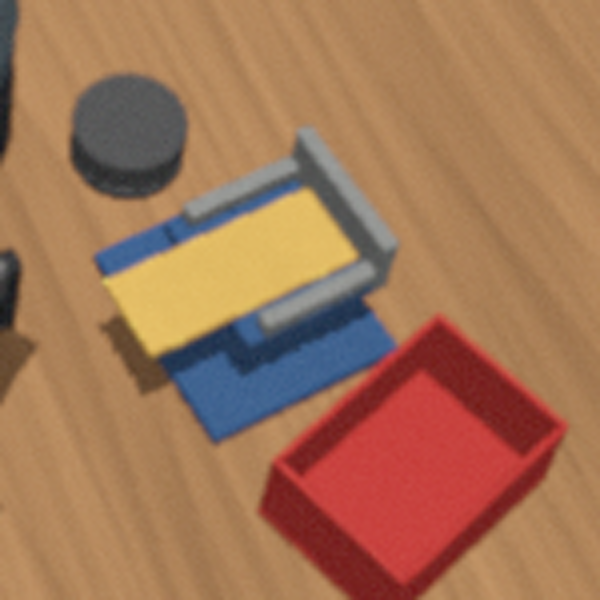

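View pics/top16.png

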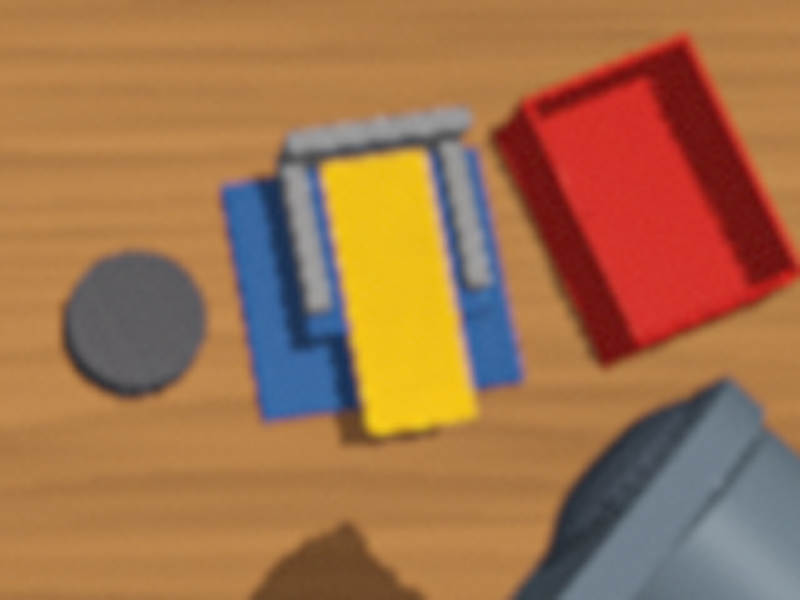

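View pics/side16f.png

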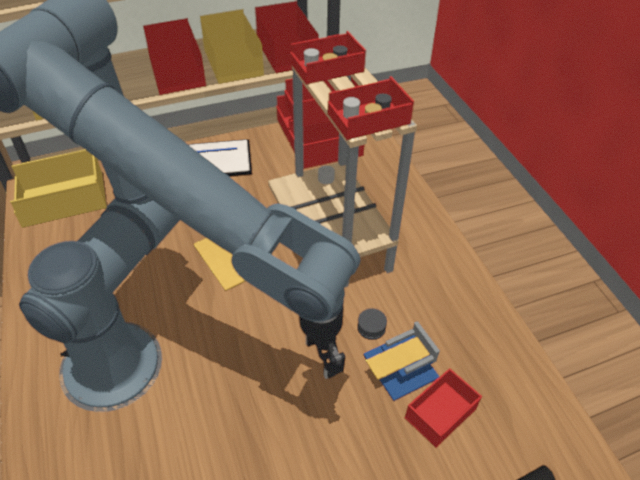

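```bash
python3 - <<'E'
from plan import *
T=lambda p:full(p,5,(340,160));S=lambda p:full(p,4,(340,290))
st=[('top',(65,25,2.5),T((320,164))),('top',(65,-25,2.5),T((427,150))),('top',(-65,25,2.5),T((369,437))),('top',(-65,-25,2.5),T((479,418))),
('side',(-65,25,2.5),S((102,283))),('side',(-65,-25,2.5),S((155,357))),('side',(65,-25,2.5),S((360,256))),('side',(65,25,2.5),S((310,188)))]
q,r=fit(st,[.6,-.2,.05,0.13]);print('strip',q);print(r)
o,A=fr((np.array([.666,-.2105,.0466]),.129));print('in cradle (fit z)',A.T@(q[:3]-o)*1000,'yaw diff',q[3]-.129)
E
```

```text
strip [ 0.6002 -0.2201  0.0522  0.1335]
[[ 0.3136  0.1916]
 [-0.46   -0.0115]
 [ 0.7822 -0.8365]
 [-0.1744 -0.2603]
 [ 0.6545 -0.2542]
 [-0.5984 -0.2235]
 [-0.3116  0.4484]
 [-0.5231  0.0875]]
in cradle (fit z) [-66.4686  -1.0908   5.5799] yaw diff 0.004514884913657979
```

The strip looks home: the fit puts the end 1.5 ± 2 mm from the stop, and it was pressed with 14 N. To be certain, I'll nudge its front end with the shut fingers.

```bash
python3 - <<'E'
from plan import *
C2=(CR[0],.131)
for p in((-165,-1,60),(-165,-1,-10),(-145,-1,-10)):
  P,R=tgt(C2,p,0,173);print(P,delta(P,R))
E
```

```text
[ 0.5025 -0.233   0.283 ] (array([89. ,  1.1, 70.8]), array([-0.0003, -0.0027, -0.0005]))
[ 0.5025 -0.233   0.213 ] (array([ 88.8,   1.1, 140.8]), array([-0.0003, -0.0027, -0.0005]))
[ 0.5224 -0.2304  0.213 ] (array([108.8,   1.1, 140.8]), array([-0.0003, -0.0027, -0.0005]))
```

Request:
servo_tool(deltas=[{"dx":0.0,"dy":1.0,"dz":0.0,"rx":0.0,"ry":0.0,"rz":0.0,"gripper":0.0},{"dx":0.0,"dy":1.0,"dz":0.0,"rx":0.0,"ry":0.0,"rz":0.0,"gripper":0.0},{"dx":0.0,"dy":1.0,"dz":0.0,"rx":0.0,"ry":0.0,"rz":0.0,"gripper":0.0},{"dx":0.0,"dy":1.0,"dz":0.0,"rx":0.0,"ry":0.0,"rz":0.0,"gripper":0.0},{"dx":0.0,"dy":1.0,"dz":0.0,"rx":0.0,"ry":0.0,"rz":0.0,"gripper":0.0},{"dx":30.0,"dy":1.0,"dz":25.0,"rx":0.0,"ry":0.0,"rz":0.0,"gripper":0.0},{"dx":60.0,"dy":1.0,"dz":50.0,"rx":0.0,"ry":0.0,"rz":0.0,"gripper":0.0},{"dx":82.0,"dy":1.0,"dz":75.0,"rx":0.0,"ry":0.0,"rz":0.0,"gripper":0.0},{"dx":87.0,"dy":1.0,"dz":105.0,"rx":0.0,"ry":0.0,"rz":0.0,"gripper":0.0},{"dx":87.0,"dy":1.0,"dz":130.0,"rx":0.0,"ry":0.0,"rz":0.0,"gripper":0.0},{"dx":87.0,"dy":1.0,"dz":141.0,"rx":0.0,"ry":0.0,"rz":0.0,"gripper":0.0},{"dx":87.0,"dy":1.0,"dz":141.0,"rx":0.0,"ry":0.0,"rz":0.0,"gripper":0.0}])

```text
clock: 18.93
eef_pos: [0.4992, -0.2322, 0.2094]
ee_rot: [[0.991, 0.13, -0.003], [0.13, -0.991, 0.005], [-0.003, -0.005, -1.0]]
ft_force: [-1.1, 0.1, -0.1]
gripper_width: 0.0004
```

```bash
python3 - <<'E'
from plan import *
im=cams.read_camera('side')[:,:,::-1];c=im[290:440,320:470]
cv2.imwrite('pics/side17.png',cv2.resize(c,None,fx=4,fy=4,interpolation=cv2.INTER_CUBIC))
E
```

```text
(no output)
```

View pics/side17.png

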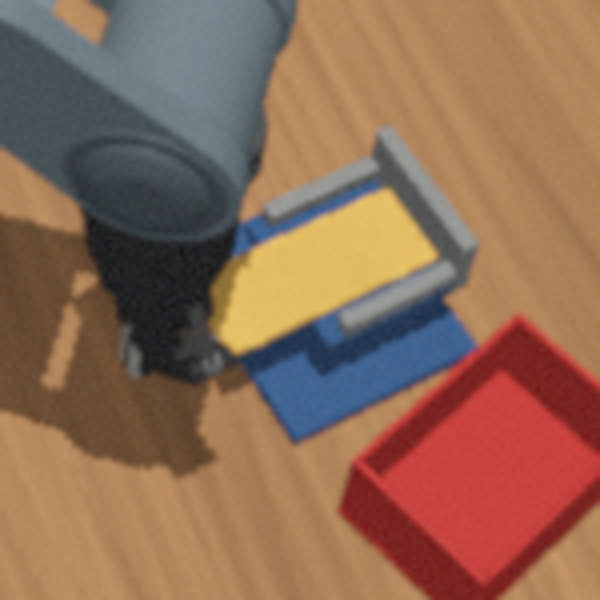

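Request:
servo_tool(deltas=[{"dx":6.0,"dy":0.0,"dz":0.0,"rx":0.0,"ry":0.0,"rz":0.0,"gripper":0.0},{"dx":12.0,"dy":0.0,"dz":0.0,"rx":0.0,"ry":0.0,"rz":0.0,"gripper":0.0},{"dx":18.0,"dy":0.0,"dz":0.0,"rx":0.0,"ry":0.0,"rz":0.0,"gripper":0.0},{"dx":22.0,"dy":0.0,"dz":0.0,"rx":0.0,"ry":0.0,"rz":0.0,"gripper":0.0},{"dx":22.0,"dy":0.0,"dz":0.0,"rx":0.0,"ry":0.0,"rz":0.0,"gripper":0.0}])

```text
clock: 19.4
eef_pos: [0.5232, -0.2303, 0.2138]
ee_rot: [[0.991, 0.131, 0.004], [0.131, -0.991, -0.001], [0.004, 0.001, -1.0]]
ft_force: [-0.2, -0.5, 0.4]
gripper_width: -0.0001
```

Request:
servo_tool(deltas=[{"dx":1.0,"dy":0.0,"dz":0.0,"rx":0.0,"ry":0.0,"rz":0.0,"gripper":0.0},{"dx":2.0,"dy":0.0,"dz":0.0,"rx":0.0,"ry":0.0,"rz":0.0,"gripper":0.0},{"dx":2.0,"dy":0.0,"dz":0.0,"rx":0.0,"ry":0.0,"rz":0.0,"gripper":0.0}])

```text
clock: 19.65
eef_pos: [0.524, -0.2299, 0.2126]
ee_rot: [[0.992, 0.13, 0.002], [0.13, -0.992, 0.001], [0.002, -0.001, -1.0]]
ft_force: [1.2, -0.2, -0.7]
gripper_width: 0.0001
```

Request:
servo_tool(deltas=[{"dx":1.0,"dy":0.0,"dz":0.0,"rx":0.0,"ry":0.0,"rz":0.0,"gripper":0.0},{"dx":1.5,"dy":0.0,"dz":0.0,"rx":0.0,"ry":0.0,"rz":0.0,"gripper":0.0},{"dx":1.5,"dy":0.0,"dz":0.0,"rx":0.0,"ry":0.0,"rz":0.0,"gripper":0.0}])

```text
clock: 19.9
eef_pos: [0.5251, -0.2298, 0.2124]
ee_rot: [[0.991, 0.13, -0.0], [0.13, -0.991, 0.001], [0.0, -0.001, -1.0]]
ft_force: [-5.1, -1.0, 1.8]
gripper_width: -0.0
```

Request:
servo_tool(deltas=[{"dx":0.8,"dy":0.0,"dz":0.0,"rx":0.0,"ry":0.0,"rz":0.0,"gripper":0.0},{"dx":0.8,"dy":0.0,"dz":0.0,"rx":0.0,"ry":0.0,"rz":0.0,"gripper":0.0}])

```text
clock: 20.07
eef_pos: [0.5254, -0.2298, 0.2122]
ee_rot: [[0.991, 0.13, -0.002], [0.13, -0.991, 0.001], [-0.002, -0.002, -1.0]]
ft_force: [-6.7, -2.1, 4.2]
gripper_width: -0.0001
```

Request:
servo_tool(deltas=[{"dx":-5.0,"dy":0.0,"dz":0.0,"rx":0.0,"ry":0.0,"rz":0.0,"gripper":0.0},{"dx":-15.0,"dy":0.0,"dz":0.0,"rx":0.0,"ry":0.0,"rz":0.0,"gripper":0.0},{"dx":-35.0,"dy":0.0,"dz":-20.0,"rx":0.0,"ry":0.0,"rz":0.0,"gripper":0.0},{"dx":-60.0,"dy":0.0,"dz":-50.0,"rx":0.0,"ry":0.0,"rz":0.0,"gripper":0.0},{"dx":-90.0,"dy":0.0,"dz":-80.0,"rx":0.0,"ry":0.0,"rz":0.0,"gripper":0.0},{"dx":-120.0,"dy":0.0,"dz":-110.0,"rx":0.0,"ry":0.0,"rz":0.0,"gripper":0.0},{"dx":-120.0,"dy":0.0,"dz":-140.0,"rx":0.0,"ry":0.0,"rz":0.0,"gripper":0.0},{"dx":-120.0,"dy":0.0,"dz":-140.0,"rx":0.0,"ry":0.0,"rz":0.0,"gripper":0.0},{"dx":-120.0,"dy":0.0,"dz":-140.0,"rx":0.0,"ry":0.0,"rz":0.0,"gripper":0.0}])

```text
clock: 20.82
eef_pos: [0.4068, -0.2458, 0.3546]
ee_rot: [[0.992, 0.129, 0.007], [0.129, -0.992, -0.003], [0.006, 0.004, -1.0]]
ft_force: [-0.7, 0.2, 0.0]
gripper_width: 0.0001
```

```bash
python3 - <<'E'
from plan import *
for n in['side','top']:
  im=cams.read_camera(n)[:,:,::-1]
  c=im[290:440,340:490] if n=='side' else im[160:280,340:500]
  k=4 if n=='side' else 5
  cv2.imwrite(f'pics/{n}18.png',cv2.resize(c,None,fx=k,fy=k,interpolation=cv2.INTER_CUBIC))
E
```

```text
(no output)
```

View pics/side18.png

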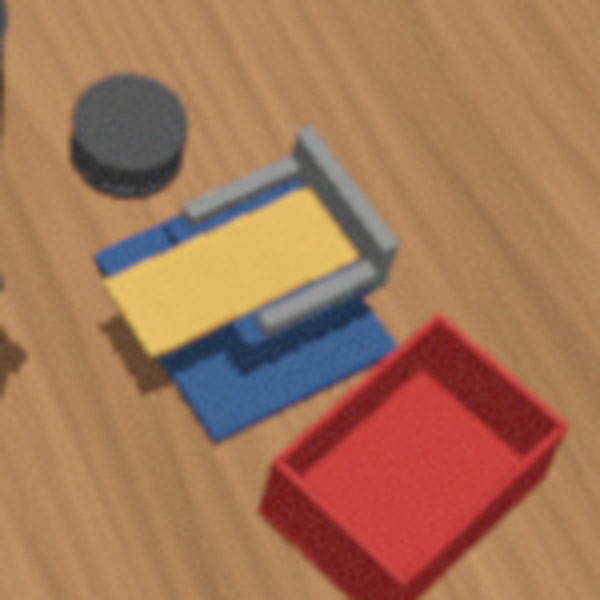

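View pics/top18.png

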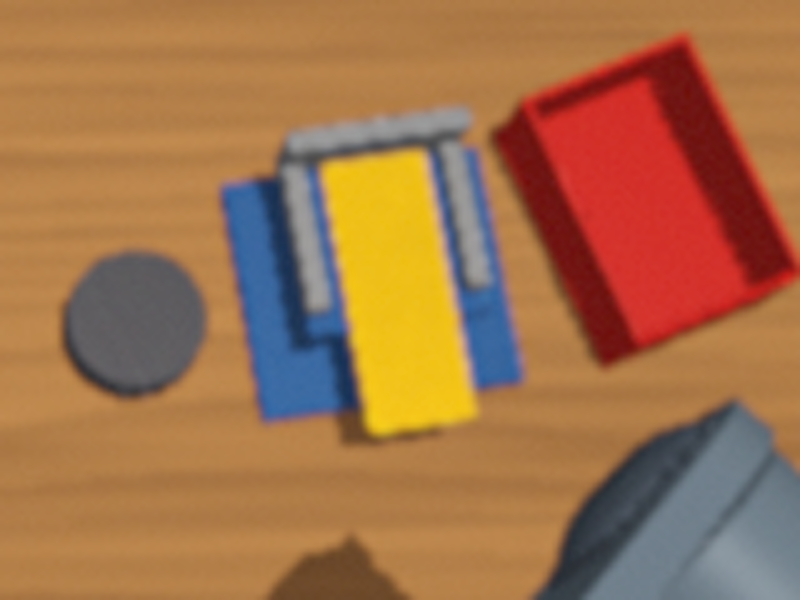

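The strip is unmoved after the nudge (same pixels), so it was already against the stop. The pulley and bin are unchanged. Handing in.

```bash
python3 -c "
from bench import robot;print(robot.finish_job())"
```

```text
the job is handed in; nothing more can be done
None
```

The yellow strip now lies flat on the blue cradle's bed, between the rails, with its end against the grey stop. The job was handed in at about 21 s on the robot's clock.

**How it went:** I pressed on the strip with the shut, leaning fingers and dragged it forward until its end stuck out about 36 mm. I gripped that end by its sides and lifted it out level. At the cradle I lowered it between the rails, pushed it against the stop with about 14 N, and let go.

**Last checks:**
- **Against the stop:** the camera fit put the end about 1.5 mm from the stop, within its error of about 2 mm. A nudge on the front end with the shut fingers met about 7 N without moving the strip, so I judged it to be touching.
- **Position in the cradle:** the strip sits about 1 mm off centre, with a turn of about 0.005 rad. The fitted height came out about 3 mm above that of a strip lying flat on the bed. The tool height at contact agreed with lying flat, so I put this down to camera error.
- **Left alone:** in the closing pictures the pulley and red bin are where they stood. The collar stood in place in the last full view of the rack, taken after release. The robot was touching nothing at hand-in.

The first drag pressed too lightly and slipped along the strip, so I pressed harder, peaking at about 28 N down.

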